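Tug-check the lids of the cutlery cases

TASK

Clear the orange meter and the jar off the two case lids, laying the meter flat, screen up, and standing the jar upright inside the white tray. Then check the blue lid, and after it the green one: pull its handle up firmly (about 15 N) for half a second, and if it gives, press it down hard until its catch takes and pull again, until it has held. Leave both lids shut and the other things where they stand.

Things in the scene. Friction and masses are not known exactly. Their poses are not given: they have to be found in the camera images.
- case_blue: Cutlery case with the blue lid, fixed to the table: grey box 180 (x) x 160 (y) mm, with the closed lid 112 mm high (top of the lid's flat). Origin: centre of its underside on the table; -x is its front (handle side, towards the robot at yaw 0), +x its hinge side. The lid overhangs it to 190 x 172 mm.
- lid_blue (a joint): Angle of the blue lid (0.35 kg), rad: 0 = shut, resting on its sprung seal, and looks the same caught or not; grows as it opens (to 1.2); negative = pressed into the seal (hard stop at -0.065). Pulled up, a caught lid stops hard at about 0.013 (2 mm at the handle); an uncaught one just lifts (2 N, and up to 9 N if the grip resists its turning), and falls back.
- lid_blue_handle (a point): Centre of the black round handle bar of the blue lid: 100 mm long along the case's y, 14 mm thick, its centre 142 mm above the table and 30 mm above the lid's flat (23 mm free under it, post at either end leaving 76 mm between), 70 mm towards the front (-x) of the case's origin. Axes as the lid.
- lid_blue_hinge (a point): Hinge axis of the blue lid (along the case's y), 100 mm above the table, 85 mm behind (+x) the case's origin; 155 mm from the handle bar.
- latch_blue: Catch of the blue case: steel plate 40 x 20 mm low on the front face, bolt hidden inside; origin and axes those of the case. It may start caught, free, or half engaged (slips under a pull). To engage it push the handle about 10 mm down to the stop: 4 N to start, 8 to 13 N just before it. Let go, the lid springs back to 0, caught, and stays caught.
- case_green: Cutlery case with the green lid, fixed to the table: grey box 180 (x) x 160 (y) mm, with the closed lid 112 mm high (top of the lid's flat). Origin: centre of its underside on the table; -x is its front (handle side, towards the robot at yaw 0), +x its hinge side. The lid overhangs it to 190 x 172 mm.
- lid_green (a joint): Angle of the green lid (0.35 kg), rad: 0 = shut, resting on its sprung seal, and looks the same caught or not; grows as it opens (to 1.2); negative = pressed into the seal (hard stop at -0.065). Pulled up, a caught lid stops hard at about 0.013 (2 mm at the handle); an uncaught one just lifts (2 N, and up to 9 N if the grip resists its turning), and falls back.
- lid_green_handle (a point): Centre of the black round handle bar of the green lid: 100 mm long along the case's y, 14 mm thick, its centre 142 mm above the table and 30 mm above the lid's flat (23 mm free under it, post at either end leaving 76 mm between), 70 mm towards the front (-x) of the case's origin. Axes as the lid.
- lid_green_hinge (a point): Hinge axis of the green lid (along the case's y), 100 mm above the table, 85 mm behind (+x) the case's origin; 155 mm from the handle bar.
- latch_green: Catch of the green case: steel plate 40 x 20 mm low on the front face, bolt hidden inside; origin and axes those of the case. It may start caught, free, or half engaged (slips under a pull). To engage it push the handle about 10 mm down to the stop: 4 N to start, 8 to 13 N just before it. Let go, the lid springs back to 0, caught, and stays caught.
- tray: White open tray, fixed: 220 (x) x 210 (y) x 30 mm high, walls and floor 5 mm thick. Origin: centre of its underside on the table.
- meter: Orange hand-held water meter, a rounded bar with its screen on top (+z), 160 (x) x 34 (y) x 30 mm, about 0.2 kg, left lying on one of the lids. Origin: centre of its underside.
- jar: White round jar with a red cap, 56 mm in diameter, 75 mm high, about 0.2 kg, standing on the other lid. Origin: centre of its underside.
- tumbler_a: Glass tumbler, 64 mm wide at the rim, 95 mm high; loose bystander, origin at the centre of its underside.
- tumbler_b: Glass tumbler, 64 mm wide at the rim, 95 mm high; loose bystander, origin at the centre of its underside.
- bowl: White bowl, 120 mm across, 50 mm high; loose bystander, origin at the centre of its underside.
- mug: Blue mug, 76 mm across, 90 mm high, handle at its +y; loose bystander, origin at the centre of its underside.
- sanitiser: Clear bottle with blue cap, 66 mm in diameter, 160 mm high; loose bystander, origin at the centre of its underside.
- can: Can, 70 mm in diameter, 100 mm high; loose bystander, origin at the centre of its underside.

How it is judged:
By the outcome, as a careful person would: the job done as asked, in the order asked, and still so for the second after the job is handed in, with the robot touching nothing.
It also fails if it takes over 72 s, if anything falls off the work surface, if the arm or the gripper's body presses on something with over 40 N, if the wrist force passes 120 N, or if a joint passes its speed limit or range.

ROBOT

A 7-joint arm with a two-finger parallel gripper is mounted at the origin on the work surface. World frame = base frame: x ahead of the robot, y to its left, z up, the work surface at z = 0. Lengths are in m, angles in rad, forces in N, time in s.
With the tool pointing down it reaches from about 0.425 to 0.95 m from the base axis. Payload 4.7 kg.
Tool frame: the origin (TCP) lies midway between the tips of the shut fingers; the grasp point (between the pads) lies 19 mm behind it (env.pinch_z is the distance from the TCP to the grasp point, in m); x points along the fingers, y is the direction in which the jaws open and shut, and the axes are right-handed (so a half turn about x gives the same grasp; the last joint's range is limited). The gripper opens to 87 mm and grips with 3 to 60 N. Pads are 19 mm wide; open, the fingers measure 117 mm over their backs; the gripper's body (75 mm by 190 mm) begins 51 mm behind the grasp point.
Start: joints at [-1.256, 0.469, -0.049, 1.532, 0.024, 1.141, -0.082], TCP at [0.227, 0.636, 0.223] pointing down, gripper open.
Joint ranges: [-2.59, 2.59], [-0.33, 1.99], [-1.39, 1.29], [0.1, 2.45], [-1.04, 4.18], [0.21, 1.99], [-2.66, 2.66]. Speed limits (rad/s): [2.57, 2.57, 3.14, 3.14, 3.14, 3.14, 3.14].

INTERFACE

Orientations are given as a unit quaternion [x, y, z, w].
In Python, from station import env gives the robot as it stands.
- The arm moves only by the shell command python3 -m handwheel 'ROWS' [FORCE]. ROWS is JSON, a list of rows, each an object of numbers: "tx", "ty", "tz": the shift along the world's x, y, z in units of 500 mm (1.0 is 500 mm); "wx", "wy", "wz": the turn, a rotation vector about the world's x, y, z in units of pi rad (1.0 is pi rad); "grip": the gripper command: -1 is fully open, 1 is shut, values between are in proportion. A call has 1 to 5 rows; each row is the pose to reach, as a shift and turn from the pose commanded when the call began, turning the shorter way round; what a row does not reach only later rows make up. A row lasts 1/12 s, in which the tool goes at most 41.7 mm and 7.16 degrees, less where a joint would pass 70% of its speed; a pose out of reach is approached as far as the arm can. A call with a number of a shift or a turn outside -1 to 1 is refused whole. A call with a gripper value outside its range is refused whole. The fingers move at their own pace and stop on an object; FORCE is the grip in N (left out, the last holds). Time passes only in rows, so rows that repeat a pose let the fingers close. It gives the time, the measured TCP pose, the force and the opening at its end, in the units of the state.
- env.read_state(): the state, without advancing time (a new reading comes with each control period).
- env.read_camera(name): name is "scene" or "side" or "wrist"; returns the picture (400x640x3 uint8, red, green, blue); there is no depth.
- env.camera_info(name): a dict with "intrinsics" (3x3 intrinsics, pixels), "world_to_cam" (4x4, takes a point from world to camera coordinates); the wrist camera has in their place "hand_eye" (4x4, takes a point from camera to tool coordinates, whose origin is the TCP and whose axes are the tool frame's). Camera axes: x right, y down, z forward; pixel columns grow to the right and rows downward; lengths in m; the calibration is good to about 2 mm. The wrist camera is an equidistant fisheye: a pixel r from the principal point sees the ray r / f radians off the axis. A picture is of the moment at which its call begins: read the wrist's pose just before it. camera_info takes no time and is no camera call.
- env.close_job(): hands the job in, once; it reports no verdict.
Trained networks look in the newest picture that a camera, given by its name, has taken for a name from the list of things; names that differ only in an ending like _2 or _b are one class to them, and where a whole thing is asked for, a point or a joint stands for the part that bears it (a point fixed in the world has none). Each returns a list of dicts, best first, with "score" (0 to 1); they miss things now and then, are a little off and sometimes report something else, mostly with a low value. They report only what shows in the picture. A call takes as long as a camera call.
- env.find_in(query, camera): "extent" ([left, top, width, height] in pixels, round what is visible of it).
- env.trace(query, camera): "mask" (400x640 bool, what is visible of it) and "extent" ([left, top, width, height] in pixels, round what is visible of it).
The state is a dict: "clock": time; "joints": joint angles; "joint_velocities": joint speeds; "effort": joint torques, N m; "eef_pos": TCP position; "orientation": TCP orientation; "wrist_force": force on the tool from outside, world axes, zero at the start; "ft_torque": the same for the moment, N m; "finger_gap": finger opening in m.
Only numpy, scipy, OpenCV 4.12 (cv2) and the standard library are available. Lean on these libraries where they do the work, as an engineer would, in place of code of your own. Each camera call takes 0.05 s, during which the arm holds its last target.

## Working session

There is one attempt and no reset: what is moved stays moved. The work goes in short steps, Python scripts to look and compute and a shell command to move; the robot and the scene stay as the last step left them, time stands still between calls to the robot, and variables do not carry over. Pictures are saved under pics/ and viewed, and the job is handed in when it is done.

```bash
ls; mkdir -p pics; cat > h.py <<'E'
import numpy as np,cv2
from station import env
from scipy.spatial.transform import Rotation as R
def snap(n,f):
    im=env.read_camera(n); cv2.imwrite('pics/'+f,im[:,:,::-1]); return im
def st():
    s=env.read_state(); 
    print('t',round(s['clock'],2),'p',np.round(s['eef_pos'],4),'q',np.round(s['orientation'],4),'F',np.round(s['wrist_force'],1),'gap',round(s['finger_gap'],4)); return s
def ray(cam,u,v):
    i=env.camera_info(cam);K=np.array(i['intrinsics']);T=np.array(i['world_to_cam'])
    d=np.linalg.inv(K)@[u,v,1];Rm=T[:3,:3];return -Rm.T@T[:3,3],Rm.T@d
def atz(cam,u,v,z):
    o,d=ray(cam,u,v);return o+d*(z-o[2])/d[2]
def proj(cam,p):
    i=env.camera_info(cam);K=np.array(i['intrinsics']);T=np.array(i['world_to_cam'])
    c=T[:3,:3]@np.asarray(p)+T[:3,3];c=K@c;return c[:2]/c[2]
E
python3 - <<'E'
from h import *
s=st();print(env.pinch_z,np.round(s['joints'],3))
print(R.from_quat(s['orientation']).as_matrix().round(3))
for c in ['scene','side']:
    snap(c,c+'0.png')
    i=env.camera_info(c);print(np.round(i['intrinsics'],1),np.round(i['world_to_cam'],3))
    for q in ['case_blue','lid_blue_handle','case_green','lid_green_handle','latch_blue','latch_green','tray','meter','jar','tumbler_a','bowl','mug','sanitiser','can']:
        print(c,q,[(np.round(d['extent']).astype(int).tolist(),round(d['score'],2)) for d in env.find_in(q,c)[:3]])
st()
E
```

```text
pics
t 0.0 p [0.2273 0.6349 0.2215] q [ 0.1203  0.6968 -0.1216  0.6966] F [-0.2  0.   0.1] gap 0.087
0.0187 [-1.256  0.469 -0.049  1.534  0.024  1.141 -0.082]
[[-0.001  0.337  0.941]
 [-0.002  0.941 -0.337]
 [-1.    -0.002  0.   ]]
[[362.8   0.  316.6]
 [  0.  362.8 196.6]
 [  0.    0.    1. ]] [[-0.631  0.776  0.002  0.37 ]
 [ 0.454  0.37  -0.811 -0.154]
 [-0.63  -0.511 -0.586  1.637]
 [ 0.     0.     0.     1.   ]]
scene case_blue [([347, 200, 75, 82], 0.61)]
scene lid_blue_handle [([351, 202, 73, 58], 0.75), ([346, 200, 78, 83], 0.71), ([225, 151, 16, 38], 0.67)]
scene case_green [([239, 153, 67, 63], 0.66)]
scene lid_green_handle [([238, 150, 70, 45], 0.93), ([346, 200, 78, 84], 0.73)]
scene latch_blue []
scene latch_green [([290, 254, 43, 37], 0.51), ([224, 149, 17, 38], 0.5)]
scene tray [([283, 195, 81, 63], 0.89)]
scene meter [([355, 216, 58, 26], 0.92)]
scene jar [([258, 159, 19, 22], 0.53)]
scene tumbler_a [([324, 166, 14, 28], 0.75), ([376, 186, 20, 21], 0.51)]
scene bowl [([290, 256, 44, 32], 0.72)]
scene mug [([228, 212, 24, 16], 0.8)]
scene sanitiser [([223, 146, 17, 45]
[... 349 characters left out ...]
275, 250, 102, 81], 0.72), ([280, 247, 97, 99], 0.68)]
side lid_green_handle [([275, 250, 98, 81], 0.83), ([344, 347, 41, 52], 0.39), ([275, 250, 100, 95], 0.36)]
side latch_blue [([366, 167, 41, 30], 0.62)]
side latch_green []
side tray [([272, 187, 92, 66], 0.65)]
side meter [([301, 124, 29, 29], 0.61)]
side jar [([328, 240, 27, 42], 0.77)]
side tumbler_a [([224, 232, 30, 45], 0.92)]
side bowl [([367, 164, 38, 31], 0.96), ([277, 250, 96, 80], 0.57)]
side mug [([401, 235, 52, 46], 0.73)]
side sanitiser [([343, 345, 43, 55], 0.98)]
side can [([316, 107, 21, 29], 0.61), ([268, 123, 78, 49], 0.42)]
t 1.5 p [0.2275 0.6355 0.2226] q [ 0.121   0.6967 -0.1209  0.6967] F [ 0.1 -0.2 -1.7] gap 0.0869
```

```bash
python3 - <<'E'
import cv2
a=cv2.imread('pics/scene0.png')[130:330,190:460];cv2.imwrite('pics/s0c.png',cv2.resize(a,None,fx=2.9,fy=2.9,interpolation=cv2.INTER_CUBIC))
a=cv2.imread('pics/side0.png')[100:400,200:470];cv2.imwrite('pics/d0c.png',cv2.resize(a,None,fx=2,fy=2,interpolation=cv2.INTER_CUBIC))
E
```

```text
(no output)
```

View pics/s0c.png

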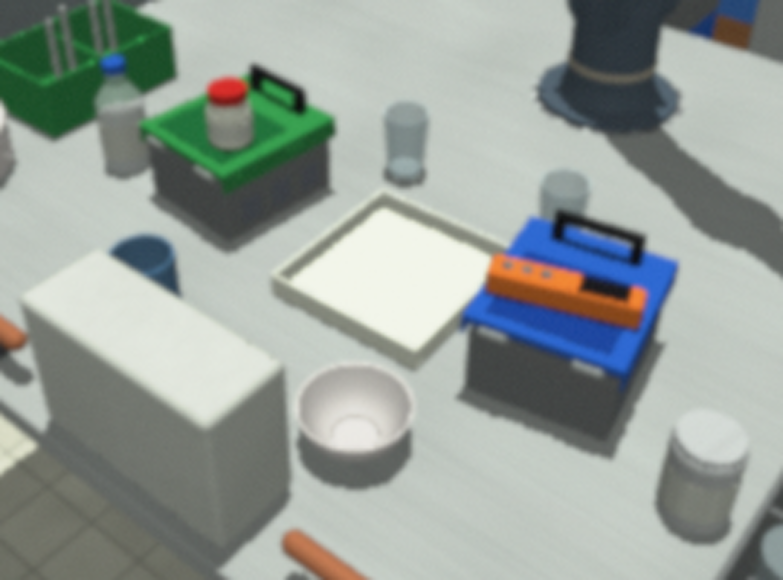

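View pics/d0c.png

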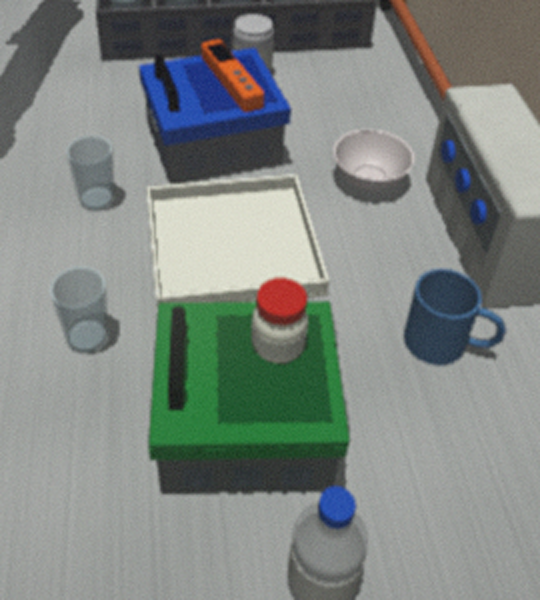

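View pics/scene0.png

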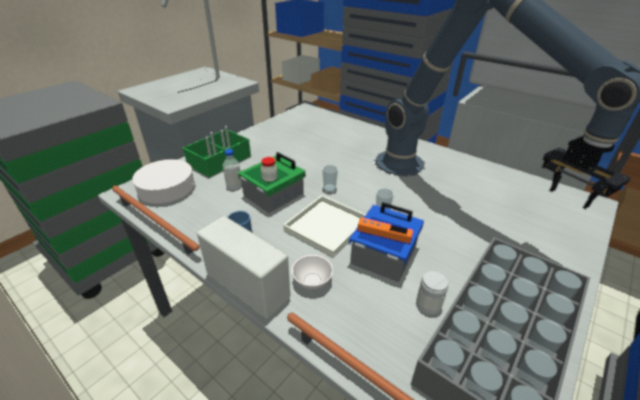

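```bash
python3 - <<'E'
from h import *
from scipy.optimize import least_squares
S=lambda x,y:('scene',190+x/2.9,130+y/2.9)
D=lambda x,y:('side',200+x/2,100+y/2)
L=lambda sx,sy,z=.112:np.array([sx*.095,sy*.086,z])
H=lambda sy:np.array([-.07,sy*.05,.149])
for name,obs in dict(
 green=[(S(143,127),L(1,1)),(S(225,178),L(1,-1)),(S(334,125),L(-1,-1)),(S(252,70),H(1)),(S(304,95),H(-1)),(D(160,302),L(-1,1)),(D(333,302),L(1,1)),(D(347,442),L(1,-1)),(D(150,442),L(-1,-1)),(D(178,308),H(1)),(D(177,408),H(-1))],
 blue=[(S(465,312),L(1,1)),(S(627,368),L(1,-1)),(S(678,265),L(-1,-1)),(S(532,220),L(-1,1)),(S(556,213),H(1)),(S(642,240),H(-1)),(D(140,68),L(-1,1)),(D(265,52),L(1,1)),(D(290,103),L(1,-1)),(D(160,127),L(-1,-1)),(D(158,57),H(1)),(D(177,108),H(-1))]).items():
    obs0=obs
    for cams in (('scene','side'),('scene',),('side',)):
      best=None
      for sw in range(2):
        for y0 in np.arange(-3,3,.5):
          def f(p):
            r=[]
            for (c,u,v),q in obs:
                if c not in cams: continue
                q=q.copy()
                if sw: q[1]*=-1
                w=np.r_[R.from_euler('z',p[2]).as_matrix()[:2,:2]@q[:2]+p[:2],q[2]]
                r+=list(proj(c,w)-[u,v])
            return np.array(r)
          s=least_squares(f,[.6,0,y0],loss='soft_l1')
          if best is None or s.cost<best[0].cost: best=(s,sw)
      print(name,cams,best[0].x.round(4),best[1],round(best[0].cost,2),np.abs(best[0].fun).round(1).max())
print('tray')
for p in [S(387,200),S(283,270),S(415,355)]+[D(150,185),D(297,180),D(325,285),D(158,295)]: print(p[0],atz(*p,.03).round(3))
print('jar cap top z=.187',atz(*S(228,88),.187).round(3),atz(*D(281,299),.187).round(3))
print('meter top .142')
for p in [S(497,258),S(645,292),S(490,285),S(640,315)]+[D(203,43),D(220,40),D(264,97),D(243,106)]: print(p[0],atz(*p,.142).round(3))
print('tumblers base')
for p in [S(405,170),S(565,240),D(96,197),D(86,333),D(372,160),D(440,345),D(338,590),S(355,410),S(130,165),S(145,270),D(325,590)]: print(p[0],atz(*p,.0).round(3))
print(env.camera_info('wrist'))
E
```

```text
Traceback (most recent call last):
  File "h.py", line 15, in proj
    i=env.camera_info(cam);K=np.array(i['intrinsics']);T=np.array(i['world_to_cam'])
ValueError: time passes only in moves, steps and waits
```

```bash
cat >> h.py <<'E'
import os,pickle
if os.path.exists('ci.pkl'): CI=pickle.load(open('ci.pkl','rb'))
else:
    CI={c:env.camera_info(c) for c in ('scene','side','wrist')}; pickle.dump(CI,open('ci.pkl','wb'))
def ray(cam,u,v):
    i=CI[cam];K=np.array(i['intrinsics']);T=np.array(i['world_to_cam'])
    d=np.linalg.inv(K)@[u,v,1];Rm=T[:3,:3];return -Rm.T@T[:3,3],Rm.T@d
def proj(cam,p):
    i=CI[cam];K=np.array(i['intrinsics']);T=np.array(i['world_to_cam'])
    c=T[:3,:3]@np.asarray(p)+T[:3,3];c=K@c;return c[:2]/c[2]
def wray(s,u,v):
    i=CI['wrist'];K=np.array(i['intrinsics']);H=np.array(i['hand_eye'])
    x,y=u-K[0,2],v-K[1,2];r=np.hypot(x,y);th=r/K[0,0]
    d=np.array([np.sin(th)*x/r,np.sin(th)*y/r,np.cos(th)])
    Rw=R.from_quat(s['orientation']).as_matrix()
    return np.array(s['eef_pos'])+Rw@H[:3,3],Rw@H[:3,:3]@d
def watz(s,u,v,z):
    o,d=wray(s,u,v);return o+d*(z-o[2])/d[2]
def wproj(s,p):
    i=CI['wrist'];K=np.array(i['intrinsics']);H=np.array(i['hand_eye'])
    Rw=R.from_quat(s['orientation']).as_matrix()
    q=Rw.T@(np.asarray(p)-s['eef_pos']);c=H[:3,:3].T@(q-H[:3,3])
    th=np.arctan2(np.hypot(c[0],c[1]),c[2]);a=np.arctan2(c[1],c[0])
    return np.array([K[0,2]+K[0,0]*th*np.cos(a),K[1,2]+K[1,1]*th*np.sin(a)])
E
python3 - <<'E'
from h import *
from scipy.optimize import least_squares
S=lambda x,y:('scene',190+x/2.9,130+y/2.9)
D=lambda x,y:('side',200+x/2,100+y/2)
L=lambda sx,sy,z=.112:np.array([sx*.095,sy*.086,z])
H=lambda sy:np.array([-.07,sy*.05,.149])
for name,obs in dict(
 green=[(S(143,127),L(1,1)),(S(225,178),L(1,-1)),(S(334,125),L(-1,-1)),(S(252,70),H(1)),(S(304,95),H(-1)),(D(160,302),L(-1,1)),(D(333,302),L(1,1)),(D(347,442),L(1,-1)),(D(150,442),L(-1,-1)),(D(178,308),H(1)),(D(177,408),H(-1))],
 blue=[(S(465,312),L(1,1)),(S(627,368),L(1,-1)),(S(678,265),L(-1,-1)),(S(532,220),L(-1,1)),(S(556,213),H(1)),(S(642,240),H(-1)),(D(140,68),L(-1,1)),(D(265,52),L(1,1)),(D(290,103),L(1,-1)),(D(160,127),L(-1,-1)),(D(158,57),H(1)),(D(177,108),H(-1))]).items():
    for cams in (('scene','side'),('scene',),('side',)):
      best=None
      for sw in range(2):
       for sd in range(2):
        for y0 in np.arange(-3,3,1.5):
          def f(p):
            r=[]
            for (c,u,v),q in obs:
                if c not in cams: continue
                q=q.copy()
                if sw and c=='scene' or sd and c=='side': q[1]*=-1
                w=np.r_[R.from_euler('z',p[2]).as_matrix()[:2,:2]@q[:2]+p[:2],q[2]]
                r+=list(proj(c,w)-[u,v])
            return np.array(r)
          s=least_squares(f,[.6,0,y0],loss='soft_l1')
          if best is None or s.cost<best[0].cost: best=(s,sw,sd)
      print(name,cams,best[0].x.round(4),best[1:],round(best[0].cost,2),np.abs(best[0].fun).round(1).max())
print('tray')
for p in [S(387,200),S(283,270),S(415,355)]+[D(150,185),D(297,180),D(325,285),D(158,295)]: print(p[0],atz(*p,.03).round(3))
print('jar cap top z=.187',atz(*S(228,88),.187).round(3),atz(*D(281,299),.187).round(3))
print('meter top .142')
for p in [S(497,258),S(645,292),S(490,285),S(640,315)]+[D(203,43),D(220,40),D(264,97),D(243,106)]: print(p[0],atz(*p,.142).round(3))
print('tumblers base')
for p in [S(405,170),S(565,240),D(96,197),D(86,333),D(372,160),D(440,345),D(338,590),S(355,410),S(130,165),S(145,270),D(325,590)]: print(p[0],atz(*p,.0).round(3))
print(CI['wrist'])
E
```

```text
green ('scene', 'side') [ 0.5408 -0.2603 -0.1007] (1, 0) 26.14 10.5
green ('scene',) [ 0.5462 -0.2455 -0.0952] (1, 0) 3.65 1.6
green ('side',) [ 0.5412 -0.2626 -0.097 ] (0, 0) 12.63 9.3
blue ('scene', 'side') [ 0.5524  0.2481 -6.1102] (1, 0) 28.63 9.9
blue ('scene',) [0.5532 0.2503 0.1816] (1, 0) 5.81 2.5
blue ('side',) [0.5519 0.2321 0.1423] (0, 0) 17.67 6.9
tray
scene [ 0.465 -0.065  0.03 ]
scene [ 0.653 -0.074  0.03 ]
scene [0.668 0.132 0.03 ]
side [0.45  0.121 0.03 ]
side [0.662 0.111 0.03 ]
side [ 0.662 -0.092  0.03 ]
side [ 0.453 -0.087  0.03 ]
jar cap top z=.187 [ 0.576 -0.227  0.187] [ 0.575 -0.239  0.187]
meter top .142
scene [0.594 0.179 0.142]
scene [0.546 0.322 0.142]
scene [0.634 0.197 0.142]
scene [0.579 0.334 0.142]
side [0.544 0.314 0.142]
side [0.571 0.321 0.142]
side [0.617 0.164 0.142]
side [0.585 0.145 0.142]
tumblers base
scene [ 0.361 -0.115  0.   ]
scene [0.357 0.139 0.   ]
side [0.37  0.136 0.   ]
side [ 0.362 -0.113  0.   ]
side [0.795 0.18  0.   ]
side [ 0.792 -0.177  0.   ]
side [ 0.607 -0.444  0.   ]
scene [0.748 0.115 0.   ]
scene [ 0.596 -0.421  0.   ]
scene [ 0.735 -0.231 -0.   ]
side [ 0.594 -0.443  0.   ]
{'intrinsics': array([[309.70691629,   0.        , 318.65751542],
       [  0.        , 309.70691629, 203.90509793],
       [  0.        ,   0.        ,   1.        ]]), 'hand_eye': array([[ 1.75323747e-05, -2.55474286e-01,  9.66815851e-01,
        -1.63307096e-01],
       [ 9.99999997e-01, -7.07956469e-05, -3.68413922e-05,
        -4.35162812e-05],
       [ 7.78583820e-05,  9.66815848e-01,  2.55474284e-01,
        -6.94082457e-02],
       [ 0.00000000e+00,  0.00000000e+00,  0.00000000e+00,
         1.00000000e+00]])}
```

```bash
python3 -m handwheel '[{"tx":0.713,"ty":-0.79,"tz":0.1,"wz":-0.311,"grip":0},{"tx":0.713,"ty":-0.79,"tz":0.1,"wz":-0.311,"grip":0},{"tx":0.713,"ty":-0.79,"tz":0.1,"wz":-0.311,"grip":0},{"tx":0.713,"ty":-0.79,"tz":0.1,"wz":-0.311,"grip":0},{"tx":0.713,"ty":-0.79,"tz":0.1,"wz":-0.311,"grip":0}]'; python3 -c "
from h import *
st()"
```

```text
t 1.5 p [0.2275 0.6355 0.2226] q [ 0.121   0.6967 -0.1209  0.6967] F [ 0.1 -0.2 -1.7] gap 0.0869$[0]: bad value
```

```bash
python3 -m handwheel '[{"tx":0.713,"ty":-0.79,"tz":0.1,"wx":0.0,"wy":0.0,"wz":-0.311,"grip":0.0},{"tx":0.713,"ty":-0.79,"tz":0.1,"wx":0.0,"wy":0.0,"wz":-0.311,"grip":0.0},{"tx":0.713,"ty":-0.79,"tz":0.1,"wx":0.0,"wy":0.0,"wz":-0.311,"grip":0.0},{"tx":0.713,"ty":-0.79,"tz":0.1,"wx":0.0,"wy":0.0,"wz":-0.311,"grip":0.0},{"tx":0.713,"ty":-0.79,"tz":0.1,"wx":0.0,"wy":0.0,"wz":-0.311,"grip":0.0}]'
```

```text
clock: 1.92
eef_pos: [0.3675, 0.48, 0.2425]
orientation: [0.331, 0.625, -0.331, 0.625]
wrist_force: [0.4, 0.6, 0.3]
finger_gap: 0.0617
```

```bash
python3 -m handwheel '[{"tx":0.433,"ty":-0.48,"tz":0.06,"wx":0.0,"wy":0.0,"wz":-0.112,"grip":-0.4},{"tx":0.433,"ty":-0.48,"tz":0.06,"wx":0.0,"wy":0.0,"wz":-0.112,"grip":-0.4},{"tx":0.433,"ty":-0.48,"tz":0.06,"wx":0.0,"wy":0.0,"wz":-0.112,"grip":-0.4},{"tx":0.433,"ty":-0.48,"tz":0.06,"wx":0.0,"wy":0.0,"wz":-0.112,"grip":-0.4},{"tx":0.433,"ty":-0.48,"tz":0.06,"wx":0.0,"wy":0.0,"wz":-0.112,"grip":-0.4}]'
python3 -m handwheel '[{"tx":0.15,"ty":-0.17,"tz":0.02,"wx":0.0,"wy":0.0,"wz":0.0,"grip":-0.4},{"tx":0.15,"ty":-0.17,"tz":0.02,"wx":0.0,"wy":0.0,"wz":0.0,"grip":-0.4},{"tx":0.15,"ty":-0.17,"tz":0.02,"wx":0.0,"wy":0.0,"wz":0.0,"grip":-0.4},{"tx":0.15,"ty":-0.17,"tz":0.02,"wx":0.0,"wy":0.0,"wz":0.0,"grip":-0.4}]'
python3 - <<'E'
from h import *
s=st();snap('wrist','w1.png')
for q in ['meter','lid_blue_handle','lid_blue']:
    for d in env.trace(q,'wrist')[:2]:
        m=d['mask'].astype(np.uint8);print(q,round(d['score'],2),d['extent'],cv2.minAreaRect(cv2.findNonZero(m)))
E
```

```text
clock: 2.33
eef_pos: [0.5064, 0.326, 0.2619]
orientation: [0.434, 0.558, -0.433, 0.559]
wrist_force: [0.9, 0.6, 1.0]
finger_gap: 0.0609
clock: 2.67
eef_pos: [0.5856, 0.234, 0.2724]
orientation: [0.437, 0.554, -0.437, 0.558]
wrist_force: [0.9, -0.5, 0.1]
finger_gap: 0.0611
t 2.67 p [0.5856 0.234  0.2724] q [ 0.4371  0.5536 -0.4371  0.558 ] F [ 0.9 -0.5  0.1] gap 0.0611
meter 0.9 [288.9, 93.5, 48.9, 157.8] ((313.71551513671875, 174.16378784179688), (159.4302978515625, 37.46465301513672), 86.633544921875)
lid_blue_handle 0.84 [203.0, 87.1, 178.4, 164.1] ((290.57391357421875, 166.8366241455078), (177.8466339111328, 158.0439910888672), 2.544804573059082)
lid_blue_handle 0.65 [400.8, 239.0, 27.9, 17.6] ((416.0, 245.5), (19.0, 26.0), 90.0)
lid_blue 0.77 [202.4, 87.8, 184.1, 161.6] ((290.1809997558594, 167.19911193847656), (177.4180145263672, 157.25038146972656), 2.7263107299804688)
lid_blue 0.3 [366.0, 0.0, 67.4, 65.4] ((398.0409240722656, 31.04918098449707), (58.7689323425293, 73.7492446899414), 50.19443130493164)
```

View pics/w1.png

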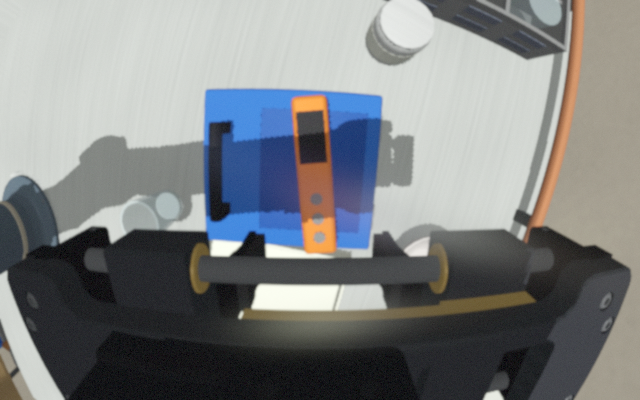

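```bash
python3 - <<'E'
from h import *
s=st()
P=lambda u,v,z:watz(s,u,v,z)[:2]
m=[P(292,98,.142),P(327,96,.142),P(306,252,.142),P(336,250,.142)]
print(np.round(m,4)); t=(m[0]+m[1])/2;b=(m[2]+m[3])/2
print('meter c',np.mean(m,0),'len',np.hypot(*(t-b)),'w',np.hypot(*(m[1]-m[0])),'ang',np.degrees(np.arctan2(*(t-b)[::-1])))
l=[P(206,89,.112),P(381,97,.112),P(369,248,.112),P(207,240,.112)]
print(np.round(l,4),np.mean(l,0),[np.hypot(*(l[i]-l[i-1])).round(4) for i in range(4)],[np.degrees(np.arctan2(*(a)[::-1])) for a in (l[1]-l[0],l[2]-l[3],l[0]-l[3],l[1]-l[2])])
h=[P(214,124,.149),P(214,219,.149)];print('h',h,np.mean(h,0),np.hypot(*(h[0]-h[1])),np.degrees(np.arctan2(*(h[0]-h[1])[::-1])))
z=R.from_quat(s['orientation']).as_matrix();print(z.round(3))
E
python3 -c "
import cv2
a=cv2.imread('pics/w1.png')[80:260,190:400];cv2.imwrite('pics/w1c.png',cv2.resize(a,None,fx=3.3,fy=3.3,interpolation=cv2.INTER_CUBIC))"
```

```text
t 2.87 p [0.5795 0.244  0.2711] q [ 0.4332  0.5594 -0.4331  0.5585] F [-0.9  0.2 -0.4] gap 0.0609
[[0.5318 0.3291]
 [0.5629 0.3389]
 [0.5814 0.1838]
 [0.6107 0.1936]]
meter c [0.57167766 0.26134033] len 0.1532099235153194 w 0.032628626034748996 ang 108.53496787617235
[[0.4347 0.3219]
 [0.6172 0.3561]
 [0.6515 0.193 ]
 [0.4677 0.154 ]] [0.5427861  0.25624911] [np.float64(0.1711), np.float64(0.1857), np.float64(0.1667), np.float64(0.1879)] [np.float64(10.612790377365716), np.float64(11.958112783035123), np.float64(101.10959706874114), np.float64(101.87229948553735)]
h [array([0.46534178, 0.2893041 ]), array([0.48280923, 0.19682111])] [0.47407551 0.24306261] 0.09411808766947194 100.69557690916773
[[-0.001  0.968  0.25 ]
 [ 0.001  0.25  -0.968]
 [-1.    -0.001 -0.001]]
```

View pics/w1c.png

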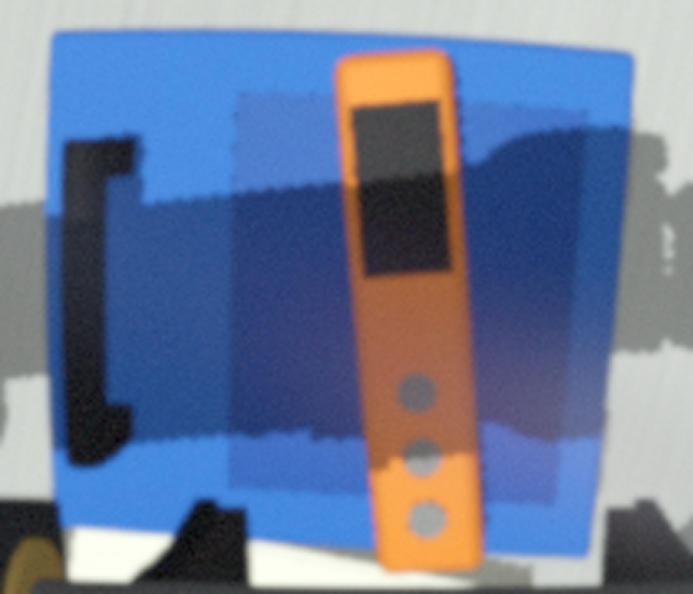

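```bash
python3 - <<'E'
from h import *
s=st();snap('wrist','w2.png')
pickle.dump(s,open('s2.pkl','wb'))
st()
a=cv2.imread('pics/w2.png')[80:260,190:400];cv2.imwrite('pics/w2c.png',cv2.resize(a,None,fx=3.3,fy=3.3,interpolation=cv2.INTER_CUBIC))
E
```

```text
t 2.87 p [0.5795 0.244  0.2711] q [ 0.4332  0.5594 -0.4331  0.5585] F [-0.9  0.2 -0.4] gap 0.0609
t 2.92 p [0.5793 0.2444 0.2711] q [ 0.4329  0.5596 -0.4328  0.5587] F [ 0.8  0.2 -1. ] gap 0.0608
```

View pics/w2c.png

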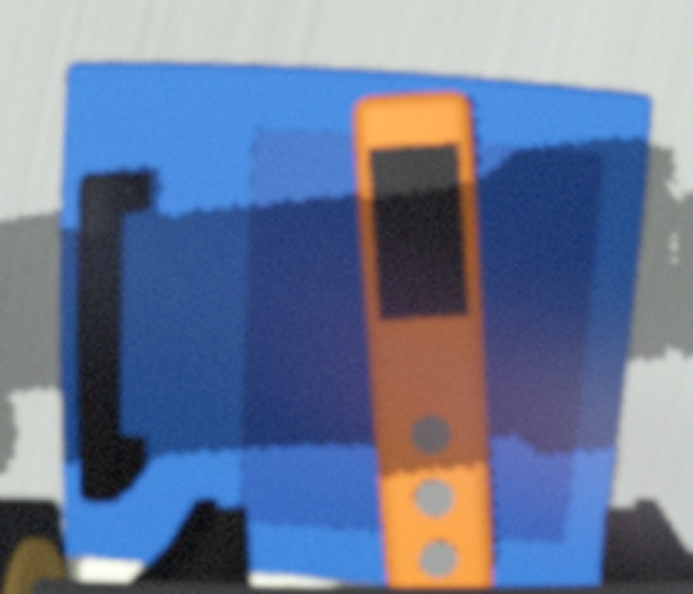

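```bash
python3 - <<'E'
from h import *
s=pickle.load(open('s2.pkl','rb'))
P=lambda x,y,z:watz(s,190+x/3.3,80+y/3.3,z)[:2]
m=[P(357,95,.140),P(470,91,.140),P(387,560,.140),P(493,560,.140)]
t=(m[0]+m[1])/2;b=(m[2]+m[3])/2;d=(t-b)/np.hypot(*(t-b))
print(np.round(m,4),'c',t-d*.08,'w',np.hypot(*(m[1]-m[0])),np.hypot(*(m[2]-m[3])),'ang',np.degrees(np.arctan2(*d[::-1])))
l=[P(70,65,.112),P(650,97,.112),P(602,585,.112),P(65,560,.112)]
print(np.round(l,4),np.mean(l,0),[np.hypot(*(l[i]-l[i-1])).round(4) for i in range(4)],[np.degrees(np.arctan2(*(a)[::-1])) for a in (l[1]-l[0],l[2]-l[3],l[0]-l[3],l[1]-l[2])])
h=[P(102,175,.147),P(100,498,.147)];print('h',h,np.mean(h,0),np.hypot(*(h[0]-h[1])),np.degrees(np.arctan2(*(h[0]-h[1])[::-1])))
E
```

```text
[[0.5398 0.3206]
 [0.5706 0.3296]
 [0.5822 0.1858]
 [0.6143 0.194 ]] c [0.57945556 0.24887585] w 0.03213557599234342 0.03314391937893942 ang 107.6712964410788
[[0.4435 0.3116]
 [0.6267 0.3453]
 [0.659  0.1828]
 [0.4726 0.1426]] [0.55046566 0.24555414] [np.float64(0.1714), np.float64(0.1863), np.float64(0.1657), np.float64(0.1907)] [np.float64(10.430485837933434), np.float64(12.157585914875567), np.float64(99.751624023198), np.float64(101.23099739615111)]
h [array([0.47349143, 0.28208055]), array([0.49084383, 0.18513047])] [0.48216763 0.23360551] 0.09849072884911077 100.14751416598139
```

```bash
python3 -m handwheel '[{"tx":0.0,"ty":0.006,"tz":-0.08,"wx":0.0,"wy":0.0,"wz":0.018,"grip":-0.4},{"tx":0.0,"ty":0.006,"tz":-0.16,"wx":0.0,"wy":0.0,"wz":0.018,"grip":-0.4},{"tx":0.0,"ty":0.006,"tz":-0.22,"wx":0.0,"wy":0.0,"wz":0.018,"grip":-0.4},{"tx":0.0,"ty":0.006,"tz":-0.27,"wx":0.0,"wy":0.0,"wz":0.018,"grip":-0.4},{"tx":0.0,"ty":0.006,"tz":-0.3,"wx":0.0,"wy":0.0,"wz":0.018,"grip":-0.4}]'
python3 -m handwheel '[{"tx":0.0,"ty":0.0,"tz":0.0,"wx":0.0,"wy":0.0,"wz":0.0,"grip":-0.4}]'
python3 -c "
from h import *
s=st();print(R.from_quat(s['orientation']).as_matrix().round(3));snap('wrist','w3.png')"
```

```text
clock: 3.33
eef_pos: [0.5773, 0.247, 0.1178]
orientation: [0.415, 0.572, -0.418, 0.57]
wrist_force: [-0.9, -0.2, 0.1]
finger_gap: 0.0608
clock: 3.42
eef_pos: [0.5766, 0.2465, 0.1172]
orientation: [0.414, 0.573, -0.419, 0.57]
wrist_force: [-0.8, -0.7, -0.8]
finger_gap: 0.061
t 3.42 p [0.5766 0.2465 0.1172] q [ 0.4144  0.5727 -0.4192  0.5697] F [-0.8 -0.7 -0.8] gap 0.061
[[-0.007  0.952  0.305]
 [-0.003  0.305 -0.952]
 [-1.    -0.008  0.   ]]
```

View pics/w3.png

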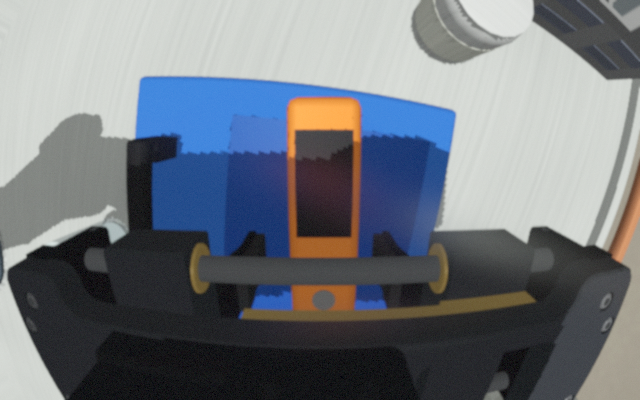

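```bash
python3 -m handwheel '[{"tx":0.0,"ty":0.0,"tz":0.0,"wx":0.0,"wy":0.0,"wz":0.0,"grip":1.0},{"tx":0.0,"ty":0.0,"tz":0.0,"wx":0.0,"wy":0.0,"wz":0.0,"grip":1.0},{"tx":0.0,"ty":0.0,"tz":0.0,"wx":0.0,"wy":0.0,"wz":0.0,"grip":1.0},{"tx":0.0,"ty":0.0,"tz":0.04,"wx":0.0,"wy":0.0,"wz":0.0,"grip":1.0},{"tx":0.0,"ty":0.0,"tz":0.1,"wx":0.0,"wy":0.0,"wz":0.0,"grip":1.0}]' 30
python3 -m handwheel '[{"tx":0.0,"ty":0.0,"tz":0.06,"wx":0.0,"wy":0.0,"wz":0.0,"grip":1.0}]'
```

```text
clock: 3.88
eef_pos: [0.5787, 0.245, 0.1701]
orientation: [0.416, 0.571, -0.419, 0.57]
wrist_force: [0.5, 0.2, -0.3]
finger_gap: 0.0354
clock: 3.97
eef_pos: [0.5801, 0.2454, 0.2027]
orientation: [0.418, 0.571, -0.418, 0.57]
wrist_force: [0.4, 0.7, -0.4]
finger_gap: 0.0288
```

```bash
python3 -c "
from h import *
snap('wrist','w4.png');s=st();a=snap('side','d4.png');cv2.imwrite('pics/d4c.png',cv2.resize(a[80:240,220:460,::-1],None,fx=3,fy=3))"
```

```text
t 4.02 p [0.5841 0.2468 0.2102] q [ 0.4219  0.5686 -0.4138  0.5723] F [2.1 0.2 4.5] gap 0.0251
```

View pics/w4.png

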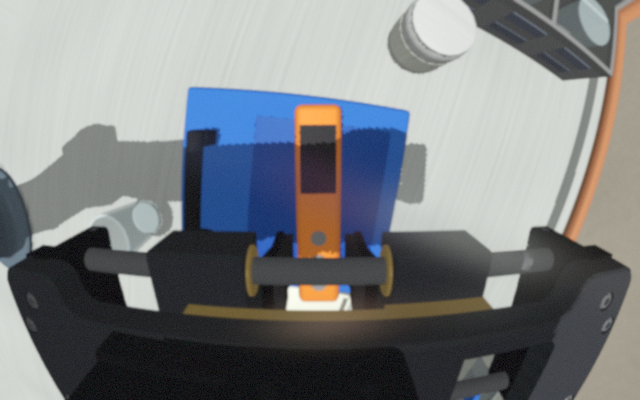

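View pics/d4c.png

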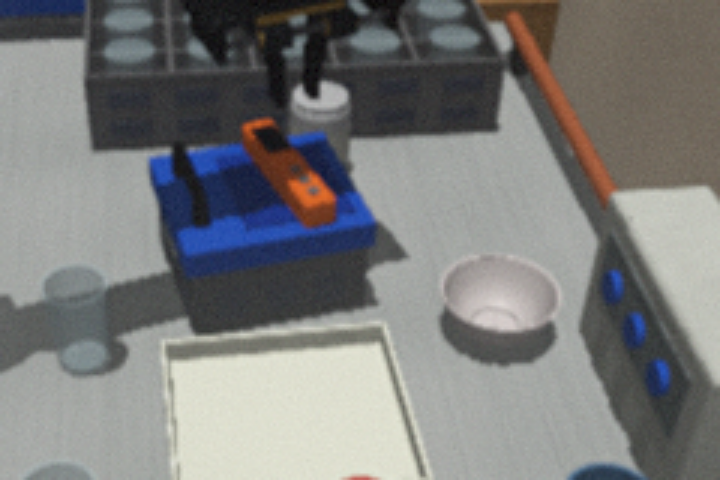

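```bash
python3 -m handwheel '[{"tx":0.0,"ty":0.0,"tz":0.0,"wx":0.0,"wy":0.0,"wz":0.0,"grip":-0.4},{"tx":0.0,"ty":0.0,"tz":0.0,"wx":0.0,"wy":0.0,"wz":0.0,"grip":-0.4},{"tx":0.0,"ty":0.0,"tz":0.0,"wx":0.0,"wy":0.0,"wz":0.0,"grip":-0.4},{"tx":0.0,"ty":0.0,"tz":0.0,"wx":0.0,"wy":0.0,"wz":0.0,"grip":-0.4}]' 
python3 -c "
from h import *
s=st()"
```

```text
clock: 4.4
eef_pos: [0.5797, 0.2453, 0.2002]
orientation: [0.417, 0.571, -0.418, 0.57]
wrist_force: [-0.0, -0.9, -0.1]
finger_gap: 0.0399
t 4.4 p [0.5797 0.2453 0.2002] q [ 0.4171  0.5708 -0.4184  0.5702] F [-0.  -0.9 -0.1] gap 0.0399
```

```bash
python3 -m handwheel '[{"tx":0.0,"ty":0.0,"tz":-0.02,"wx":0.0,"wy":0.0,"wz":0.0,"grip":-0.4},{"tx":0.0,"ty":0.0,"tz":-0.04,"wx":0.0,"wy":0.0,"wz":0.0,"grip":-0.4},{"tx":0.0,"ty":0.002,"tz":-0.08,"wx":0.0,"wy":0.0,"wz":0.0,"grip":-0.4},{"tx":0.0,"ty":0.002,"tz":-0.13,"wx":0.0,"wy":0.0,"wz":0.0,"grip":-0.4},{"tx":0.0,"ty":0.002,"tz":-0.164,"wx":0.0,"wy":0.0,"wz":0.0,"grip":-0.4}]' 
python3 -m handwheel '[{"tx":0.0,"ty":0.0,"tz":0.0,"wx":0.0,"wy":0.0,"wz":0.0,"grip":1.0},{"tx":0.0,"ty":0.0,"tz":0.0,"wx":0.0,"wy":0.0,"wz":0.0,"grip":1.0},{"tx":0.0,"ty":0.0,"tz":0.0,"wx":0.0,"wy":0.0,"wz":0.0,"grip":1.0},{"tx":0.0,"ty":0.0,"tz":0.0,"wx":0.0,"wy":0.0,"wz":0.0,"grip":1.0},{"tx":0.0,"ty":0.0,"tz":0.0,"wx":0.0,"wy":0.0,"wz":0.0,"grip":1.0}]' 30
python3 -m handwheel '[{"tx":0.0,"ty":0.0,"tz":0.0,"wx":0.0,"wy":0.0,"wz":0.0,"grip":1.0},{"tx":0.0,"ty":0.0,"tz":0.0,"wx":0.0,"wy":0.0,"wz":0.0,"grip":1.0}]' 30
```

```text
clock: 4.82
eef_pos: [0.5788, 0.246, 0.1159]
orientation: [0.417, 0.571, -0.419, 0.57]
wrist_force: [-1.3, 0.2, -0.4]
finger_gap: 0.0601
clock: 5.23
eef_pos: [0.5807, 0.2467, 0.1204]
orientation: [0.418, 0.57, -0.417, 0.571]
wrist_force: [-2.4, -1.4, 2.4]
finger_gap: 0.0355
clock: 5.4
eef_pos: [0.5805, 0.2466, 0.1203]
orientation: [0.418, 0.571, -0.417, 0.571]
wrist_force: [-1.3, -0.8, 4.8]
finger_gap: 0.0337
```

```bash
python3 -m handwheel '[{"tx":0.0,"ty":0.0,"tz":0.05,"wx":0.0,"wy":0.0,"wz":0.0,"grip":1.0},{"tx":0.0,"ty":0.0,"tz":0.13,"wx":0.0,"wy":0.0,"wz":0.0,"grip":1.0},{"tx":-0.02,"ty":-0.06,"tz":0.17,"wx":0.0,"wy":0.0,"wz":-0.02,"grip":1.0},{"tx":-0.04,"ty":-0.13,"tz":0.17,"wx":0.0,"wy":0.0,"wz":-0.04,"grip":1.0},{"tx":-0.07,"ty":-0.21,"tz":0.17,"wx":0.0,"wy":0.0,"wz":-0.06,"grip":1.0}]'
python3 -m handwheel '[{"tx":-0.03,"ty":-0.08,"tz":0.0,"wx":0.0,"wy":0.0,"wz":-0.02,"grip":1.0},{"tx":-0.06,"ty":-0.16,"tz":0.0,"wx":0.0,"wy":0.0,"wz":-0.04,"grip":1.0},{"tx":-0.085,"ty":-0.23,"tz":0.0,"wx":0.0,"wy":0.0,"wz":-0.04,"grip":1.0},{"tx":-0.085,"ty":-0.253,"tz":0.0,"wx":0.0,"wy":0.0,"wz":-0.04,"grip":1.0},{"tx":-0.085,"ty":-0.253,"tz":-0.04,"wx":0.0,"wy":0.0,"wz":-0.04,"grip":1.0}]'
python3 -c "
from h import *
s=st();a=snap('side','d5.png');b=snap('wrist','w5.png');st();print(R.from_quat(s['orientation']).as_matrix().round(3));cv2.imwrite('pics/d5c.png',cv2.resize(a[100:340,200:440,::-1],None,fx=2.5,fy=2.5))"
```

```text
clock: 5.82
eef_pos: [0.5469, 0.1431, 0.2059]
orientation: [0.471, 0.528, -0.468, 0.529]
wrist_force: [0.2, -0.8, -2.4]
finger_gap: 0.0341
clock: 6.23
eef_pos: [0.5051, 0.0113, 0.1875]
orientation: [0.506, 0.494, -0.501, 0.498]
wrist_force: [2.1, 1.1, -2.4]
finger_gap: 0.0336
t 6.23 p [0.5051 0.0113 0.1875] q [ 0.5061  0.4943 -0.5015  0.4981] F [ 2.1  1.1 -2.4] gap 0.0336
t 6.33 p [0.5012 0.0152 0.1825] q [-0.5012 -0.4986  0.5035 -0.4966] F [-0.8  0.8 -2.2] gap 0.0335
[[ 0.008  1.    -0.015]
 [ 0.001 -0.015 -1.   ]
 [-1.     0.008 -0.001]]
```

View pics/d5c.png

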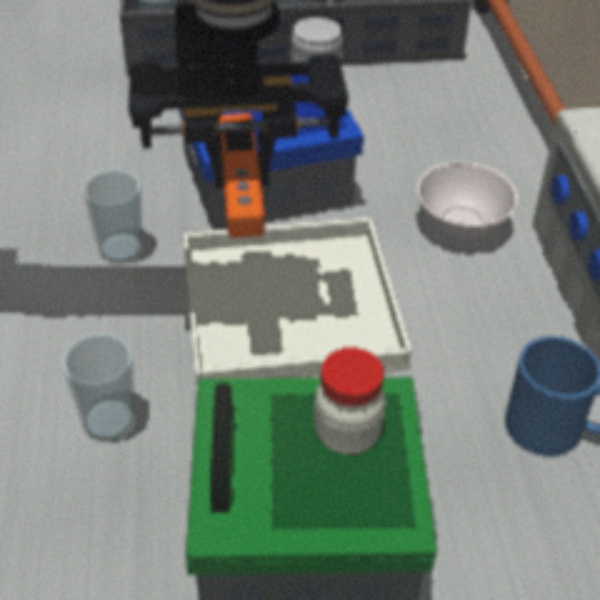

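View pics/w5.png

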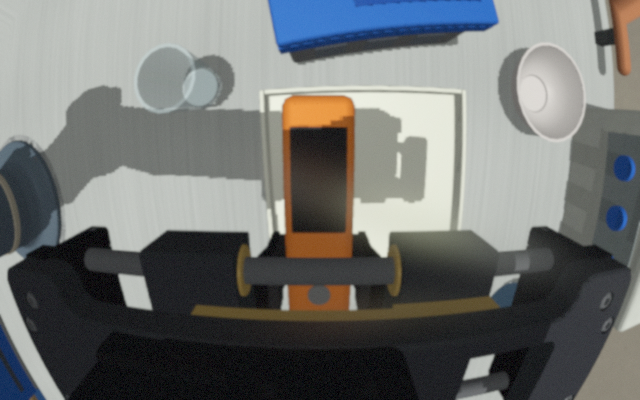

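```bash
python3 -c "
from h import *
s=st()
for u,v in [(262,92),(465,91),(268,97),(460,97)]: print(watz(s,u,v,.03).round(4))"
```

```text
t 6.33 p [0.5012 0.0152 0.1825] q [-0.5012 -0.4986  0.5035 -0.4966] F [-0.8  0.8 -2.2] gap 0.0335
[0.444  0.1191 0.03  ]
[0.6595 0.1259 0.03  ]
[0.4501 0.1136 0.03  ]
[0.6533 0.1187 0.03  ]
```

```bash
python3 -m handwheel '[{"tx":0.0,"ty":0.0,"tz":-0.08,"wx":0.0,"wy":0.0,"wz":0.0,"grip":1.0},{"tx":0.0,"ty":0.0,"tz":-0.16,"wx":0.0,"wy":0.0,"wz":0.0,"grip":1.0},{"tx":0.0,"ty":0.0,"tz":-0.23,"wx":0.0,"wy":0.0,"wz":0.0,"grip":1.0},{"tx":0.0,"ty":0.0,"tz":-0.28,"wx":0.0,"wy":0.0,"wz":0.0,"grip":1.0},{"tx":0.0,"ty":0.0,"tz":-0.31,"wx":0.0,"wy":0.0,"wz":0.0,"grip":1.0}]'
python3 -m handwheel '[{"tx":0.0,"ty":0.0,"tz":-0.01,"wx":0.0,"wy":0.0,"wz":0.0,"grip":1.0},{"tx":0.0,"ty":0.0,"tz":-0.02,"wx":0.0,"wy":0.0,"wz":0.0,"grip":1.0}]'
```

```text
clock: 6.75
eef_pos: [0.5017, 0.0173, 0.0265]
orientation: [-0.5, -0.5, 0.503, -0.498]
wrist_force: [-0.6, 0.3, -1.6]
finger_gap: 0.0337
clock: 6.92
eef_pos: [0.5036, 0.0168, 0.0189]
orientation: [-0.501, -0.499, 0.502, -0.498]
wrist_force: [0.3, -1.3, -2.2]
finger_gap: 0.0336
```

```bash
python3 -m handwheel '[{"tx":0.0,"ty":0.0,"tz":-0.008,"wx":0.0,"wy":0.0,"wz":0.0,"grip":1.0},{"tx":0.0,"ty":0.0,"tz":-0.008,"wx":0.0,"wy":0.0,"wz":0.0,"grip":1.0}]'
python3 -m handwheel '[{"tx":0.0,"ty":0.0,"tz":0.0,"wx":0.0,"wy":0.0,"wz":0.0,"grip":-0.2},{"tx":0.0,"ty":0.0,"tz":0.0,"wx":0.0,"wy":0.0,"wz":0.0,"grip":-0.2},{"tx":0.0,"ty":0.0,"tz":0.0,"wx":0.0,"wy":0.0,"wz":0.0,"grip":-0.2},{"tx":0.0,"ty":0.0,"tz":0.0,"wx":0.0,"wy":0.0,"wz":0.0,"grip":-0.2},{"tx":0.0,"ty":0.0,"tz":0.03,"wx":0.0,"wy":0.0,"wz":0.0,"grip":-0.2}]'
```

```text
clock: 7.08
eef_pos: [0.5039, 0.0165, 0.0157]
orientation: [0.502, 0.498, -0.501, 0.498]
wrist_force: [-1.1, 0.6, -1.8]
finger_gap: 0.0334
clock: 7.5
eef_pos: [0.5018, 0.016, 0.0292]
orientation: [-0.501, -0.499, 0.503, -0.497]
wrist_force: [0.5, 0.3, -0.8]
finger_gap: 0.051
```

```bash
python3 -m handwheel '[{"tx":0.0,"ty":0.0,"tz":0.08,"wx":0.0,"wy":0.0,"wz":0.0,"grip":-0.85},{"tx":0.0,"ty":0.0,"tz":0.16,"wx":0.0,"wy":0.0,"wz":0.0,"grip":-0.85},{"tx":0.0,"ty":0.0,"tz":0.24,"wx":0.0,"wy":0.0,"wz":0.0,"grip":-0.85},{"tx":0.0,"ty":0.0,"tz":0.32,"wx":0.0,"wy":0.0,"wz":0.0,"grip":-0.85},{"tx":0.0,"ty":0.0,"tz":0.4,"wx":0.0,"wy":0.0,"wz":0.0,"grip":-0.85}]'
python3 -m handwheel '[{"tx":0.14,"ty":-0.44,"tz":0.12,"wx":0.0,"wy":0.0,"wz":0.0,"grip":-0.85},{"tx":0.14,"ty":-0.44,"tz":0.12,"wx":0.0,"wy":0.0,"wz":0.0,"grip":-0.85},{"tx":0.14,"ty":-0.44,"tz":0.12,"wx":0.0,"wy":0.0,"wz":0.0,"grip":-0.85},{"tx":0.14,"ty":-0.44,"tz":0.12,"wx":0.0,"wy":0.0,"wz":0.0,"grip":-0.85},{"tx":0.14,"ty":-0.44,"tz":0.12,"wx":0.0,"wy":0.0,"wz":0.0,"grip":-0.85}]'
python3 -m handwheel '[{"tx":0.02,"ty":-0.04,"tz":0.0,"wx":0.0,"wy":0.0,"wz":0.0,"grip":-0.85},{"tx":0.02,"ty":-0.04,"tz":0.0,"wx":0.0,"wy":0.0,"wz":0.0,"grip":-0.85},{"tx":0.02,"ty":-0.04,"tz":0.0,"wx":0.0,"wy":0.0,"wz":0.0,"grip":-0.85}]'
python3 - <<'E'
from h import *
s=st();a=snap('wrist','w6.png');pickle.dump(s,open('s6.pkl','wb'))
for q in ['jar']:
    for d in env.find_in(q,'wrist')[:2]: print(q,d)
st()
cv2.imwrite('pics/w6c.png',cv2.resize(a[60:300,180:440,::-1],None,fx=2.4,fy=2.4,interpolation=cv2.INTER_CUBIC))
E
```

```text
clock: 7.92
eef_pos: [0.5028, 0.0157, 0.2327]
orientation: [0.502, 0.498, -0.502, 0.498]
wrist_force: [0.6, 0.4, 0.1]
finger_gap: 0.0764
clock: 8.33
eef_pos: [0.5645, -0.1778, 0.2839]
orientation: [0.502, 0.498, -0.501, 0.498]
wrist_force: [1.4, 0.3, 0.3]
finger_gap: 0.0804
clock: 8.58
eef_pos: [0.5741, -0.1974, 0.2827]
orientation: [-0.502, -0.497, 0.503, -0.497]
wrist_force: [-0.4, 0.4, -0.1]
finger_gap: 0.0804
t 8.58 p [ 0.5741 -0.1974  0.2827] q [-0.5025 -0.4975  0.5026 -0.4974] F [-0.4  0.4 -0.1] gap 0.0804
jar {'extent': [290.8, 197.9, 55.8, 60.8], 'score': 0.73}
t 8.68 p [ 0.5741 -0.1946  0.2823] q [ 0.5017  0.4991 -0.5013  0.4979] F [-0.5  0.6 -0.6] gap 0.0805
```

View pics/w6c.png

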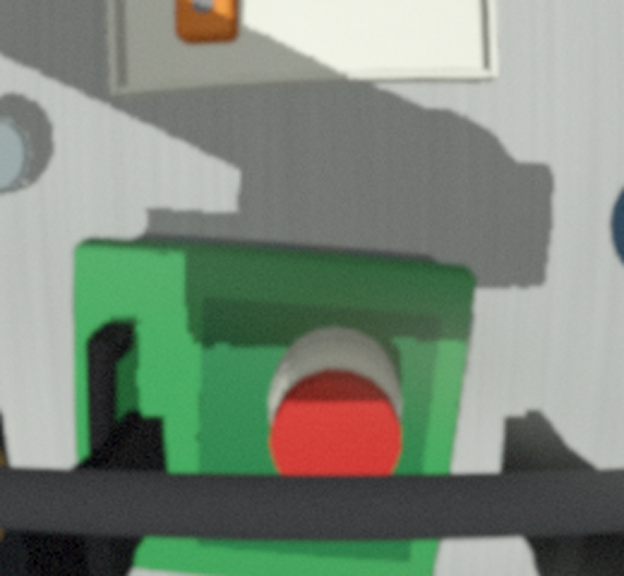

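```bash
python3 - <<'E'
from h import *
s=pickle.load(open('s6.pkl','rb'))
P=lambda x,y,z:watz(s,180+x/2.4,60+y/2.4,z)[:2].round(4)
print('jar',P(336.5,435,.187),P(271,435,.187),P(402,435,.187),P(336,370,.187))
print('lid',P(77,242,.112),P(475,268,.112),P(435,570,.112),P(130,568,.112))
d=P(475,268,.112)-P(77,242,.112);print(np.degrees(np.arctan2(d[1],d[0])),np.hypot(*d))
d=P(475,268,.112)-P(435,570,.112);print(np.degrees(np.arctan2(d[1],d[0])),np.hypot(*d))
E
```

```text
jar [ 0.575  -0.2311] [ 0.5505 -0.2309] [ 0.5996 -0.2315] [ 0.5751 -0.2057]
lid [ 0.4543 -0.1648] [ 0.6395 -0.1801] [ 0.6263 -0.3391] [ 0.4636 -0.3388]
-4.7226740759439565 0.1858309177720435
85.25425205619773 0.15954698367565587
```

```bash
python3 -m handwheel '[{"tx":0.002,"ty":-0.074,"tz":-0.04,"wx":0.0,"wy":0.0,"wz":0.0,"grip":-0.85},{"tx":0.002,"ty":-0.074,"tz":-0.12,"wx":0.0,"wy":0.0,"wz":0.0,"grip":-0.85},{"tx":0.002,"ty":-0.074,"tz":-0.19,"wx":0.0,"wy":0.0,"wz":0.0,"grip":-0.85},{"tx":0.002,"ty":-0.074,"tz":-0.25,"wx":0.0,"wy":0.0,"wz":0.0,"grip":-0.85},{"tx":0.002,"ty":-0.074,"tz":-0.288,"wx":0.0,"wy":0.0,"wz":0.0,"grip":-0.85}]'
python3 -m handwheel '[{"tx":0.0,"ty":0.0,"tz":0.0,"wx":0.0,"wy":0.0,"wz":0.0,"grip":1.0},{"tx":0.0,"ty":0.0,"tz":0.0,"wx":0.0,"wy":0.0,"wz":0.0,"grip":1.0},{"tx":0.0,"ty":0.0,"tz":0.0,"wx":0.0,"wy":0.0,"wz":0.0,"grip":1.0},{"tx":0.0,"ty":0.0,"tz":0.0,"wx":0.0,"wy":0.0,"wz":0.0,"grip":1.0},{"tx":0.0,"ty":0.0,"tz":0.0,"wx":0.0,"wy":0.0,"wz":0.0,"grip":1.0}]' 20
python3 -m handwheel '[{"tx":0.0,"ty":0.0,"tz":0.0,"wx":0.0,"wy":0.0,"wz":0.0,"grip":1.0},{"tx":0.0,"ty":0.0,"tz":0.0,"wx":0.0,"wy":0.0,"wz":0.0,"grip":1.0}]'
```

```text
clock: 9.1
eef_pos: [0.5736, -0.2298, 0.1352]
orientation: [-0.501, -0.501, 0.502, -0.497]
wrist_force: [-0.2, 0.7, 0.5]
finger_gap: 0.081
clock: 9.52
eef_pos: [0.576, -0.2332, 0.1406]
orientation: [0.502, 0.498, -0.501, 0.499]
wrist_force: [0.4, -0.1, 3.2]
finger_gap: 0.0552
clock: 9.68
eef_pos: [0.576, -0.2332, 0.1405]
orientation: [0.502, 0.498, -0.501, 0.499]
wrist_force: [-2.2, 0.9, 5.7]
finger_gap: 0.0547
```

```bash
python3 -m handwheel '[{"tx":0.0,"ty":0.0,"tz":0.04,"wx":0.0,"wy":0.0,"wz":0.0,"grip":1.0},{"tx":0.0,"ty":0.01,"tz":0.1,"wx":0.0,"wy":0.0,"wz":0.0,"grip":1.0},{"tx":0.0,"ty":0.07,"tz":0.13,"wx":0.0,"wy":0.0,"wz":0.0,"grip":1.0},{"tx":0.02,"ty":0.15,"tz":0.13,"wx":0.0,"wy":0.0,"wz":0.0,"grip":1.0},{"tx":0.044,"ty":0.23,"tz":0.13,"wx":0.0,"wy":0.0,"wz":0.0,"grip":1.0}]'
python3 -m handwheel '[{"tx":0.0,"ty":0.08,"tz":0.0,"wx":0.0,"wy":0.0,"wz":0.0,"grip":1.0},{"tx":0.0,"ty":0.16,"tz":0.0,"wx":0.0,"wy":0.0,"wz":0.0,"grip":1.0},{"tx":0.0,"ty":0.23,"tz":0.0,"wx":0.0,"wy":0.0,"wz":0.0,"grip":1.0},{"tx":0.0,"ty":0.266,"tz":-0.03,"wx":0.0,"wy":0.0,"wz":0.0,"grip":1.0},{"tx":0.0,"ty":0.266,"tz":-0.1,"wx":0.0,"wy":0.0,"wz":0.0,"grip":1.0}]'
python3 -c "
from h import *
s=st();a=snap('wrist','w7.png');st()"
```

```text
clock: 10.1
eef_pos: [0.5976, -0.1189, 0.2058]
orientation: [0.504, 0.496, -0.502, 0.498]
wrist_force: [0.2, 0.6, -2.3]
finger_gap: 0.0551
clock: 10.52
eef_pos: [0.6014, 0.0222, 0.1573]
orientation: [0.504, 0.499, -0.496, 0.502]
wrist_force: [0.5, 0.5, -1.8]
finger_gap: 0.055
t 10.52 p [0.6014 0.0222 0.1573] q [ 0.5035  0.4992 -0.4955  0.5018] F [ 0.5  0.5 -1.8] gap 0.055
t 10.57 p [0.5947 0.0191 0.148 ] q [-0.4989 -0.5014  0.5016 -0.4981] F [-3.1  0.3 -6.7] gap 0.0552
```

View pics/w7.png

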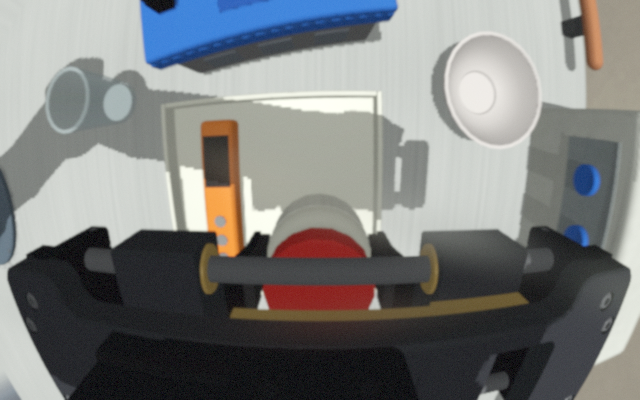

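```bash
python3 -m handwheel '[{"tx":0.0,"ty":0.0,"tz":-0.06,"wx":0.0,"wy":0.0,"wz":0.0,"grip":1.0},{"tx":0.0,"ty":0.0,"tz":-0.12,"wx":0.0,"wy":0.0,"wz":0.0,"grip":1.0},{"tx":0.0,"ty":0.0,"tz":-0.18,"wx":0.0,"wy":0.0,"wz":0.0,"grip":1.0},{"tx":0.0,"ty":0.0,"tz":-0.22,"wx":0.0,"wy":0.0,"wz":0.0,"grip":1.0},{"tx":0.0,"ty":0.0,"tz":-0.23,"wx":0.0,"wy":0.0,"wz":0.0,"grip":1.0}]'
python3 -m handwheel '[{"tx":0.0,"ty":0.0,"tz":0.0,"wx":0.0,"wy":0.0,"wz":0.0,"grip":1.0}]'
```

```text
clock: 10.98
eef_pos: [0.5948, 0.0141, 0.0357]
orientation: [-0.5, -0.499, 0.504, -0.497]
wrist_force: [-0.8, 1.2, -1.1]
finger_gap: 0.055
clock: 11.07
eef_pos: [0.5965, 0.0141, 0.0378]
orientation: [-0.501, -0.498, 0.503, -0.497]
wrist_force: [0.2, 0.3, -1.1]
finger_gap: 0.0557
```

```bash
python3 -m handwheel '[{"tx":0.0,"ty":0.0,"tz":-0.006,"wx":0.0,"wy":0.0,"wz":0.0,"grip":1.0},{"tx":0.0,"ty":0.0,"tz":-0.01,"wx":0.0,"wy":0.0,"wz":0.0,"grip":1.0},{"tx":0.0,"ty":0.0,"tz":-0.01,"wx":0.0,"wy":0.0,"wz":0.0,"grip":1.0}]'

```

```text
clock: 11.32
eef_pos: [0.5983, 0.0147, 0.0349]
orientation: [0.503, 0.498, -0.501, 0.499]
wrist_force: [0.4, 0.7, -1.2]
finger_gap: 0.0553
```

```bash
python3 -m handwheel '[{"tx":0.0,"ty":0.0,"tz":-0.002,"wx":0.0,"wy":0.0,"wz":0.0,"grip":-0.35},{"tx":0.0,"ty":0.0,"tz":-0.002,"wx":0.0,"wy":0.0,"wz":0.0,"grip":-0.45},{"tx":0.0,"ty":0.0,"tz":-0.002,"wx":0.0,"wy":0.0,"wz":0.0,"grip":-0.52},{"tx":0.0,"ty":0.0,"tz":-0.002,"wx":0.0,"wy":0.0,"wz":0.0,"grip":-0.52},{"tx":0.0,"ty":0.0,"tz":0.03,"wx":0.0,"wy":0.0,"wz":0.0,"grip":-0.52}]'
python3 -m handwheel '[{"tx":0.0,"ty":0.0,"tz":0.07,"wx":0.0,"wy":0.0,"wz":0.0,"grip":-0.52},{"tx":0.0,"ty":0.0,"tz":0.15,"wx":0.0,"wy":0.0,"wz":0.0,"grip":-0.52},{"tx":0.0,"ty":0.0,"tz":0.23,"wx":0.0,"wy":0.0,"wz":0.0,"grip":-0.52},{"tx":0.0,"ty":0.0,"tz":0.31,"wx":0.0,"wy":0.0,"wz":0.0,"grip":-0.52},{"tx":0.0,"ty":0.0,"tz":0.38,"wx":0.0,"wy":0.0,"wz":0.0,"grip":-0.52}]'
python3 -c "
from h import *
s=st();a=snap('side','d8.png');st();cv2.imwrite('pics/d8c.png',cv2.resize(a[100:340,200:440,::-1],None,fx=2.5,fy=2.5))"
```

```text
clock: 11.73
eef_pos: [0.5953, 0.0149, 0.0467]
orientation: [-0.5, -0.499, 0.503, -0.497]
wrist_force: [0.6, -0.2, -0.6]
finger_gap: 0.0655
clock: 12.15
eef_pos: [0.5976, 0.0145, 0.2418]
orientation: [0.503, 0.498, -0.501, 0.498]
wrist_force: [1.9, 0.1, -0.4]
finger_gap: 0.0661
t 12.15 p [0.5976 0.0145 0.2418] q [ 0.5026  0.4976 -0.5013  0.4985] F [ 1.9  0.1 -0.4] gap 0.0661
t 12.2 p [0.6017 0.0142 0.2489] q [ 0.5062  0.495  -0.4978  0.501 ] F [ 2.7 -1.1  4.3] gap 0.0664
```

View pics/d8c.png

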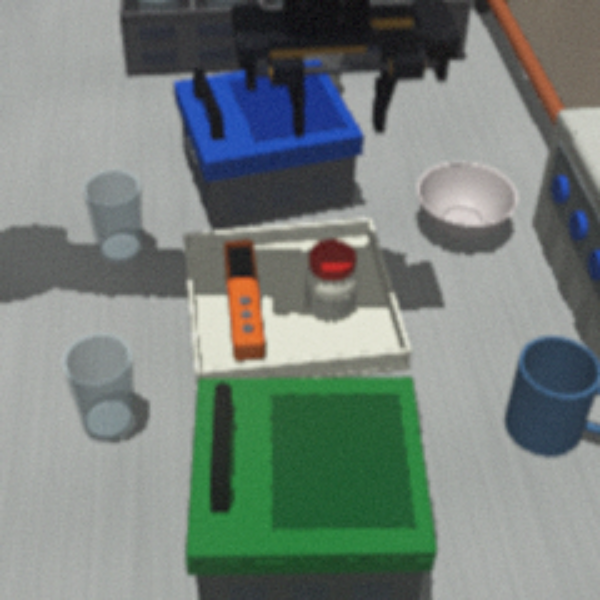

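```bash
python3 -m handwheel '[{"tx":-0.23,"ty":0.43,"tz":0.0,"wx":0.0,"wy":0.0,"wz":0.061,"grip":0.0},{"tx":-0.23,"ty":0.43,"tz":0.0,"wx":0.0,"wy":0.0,"wz":0.061,"grip":0.0},{"tx":-0.23,"ty":0.43,"tz":0.0,"wx":0.0,"wy":0.0,"wz":0.061,"grip":0.0},{"tx":-0.23,"ty":0.43,"tz":0.0,"wx":0.0,"wy":0.0,"wz":0.061,"grip":0.0},{"tx":-0.23,"ty":0.43,"tz":0.0,"wx":0.0,"wy":0.0,"wz":0.061,"grip":0.0}]'
python3 -m handwheel '[{"tx":-0.04,"ty":0.073,"tz":0.0,"wx":0.0,"wy":0.0,"wz":0.0,"grip":0.0},{"tx":-0.04,"ty":0.073,"tz":0.0,"wx":0.0,"wy":0.0,"wz":0.0,"grip":0.0},{"tx":-0.04,"ty":0.073,"tz":0.0,"wx":0.0,"wy":0.0,"wz":0.0,"grip":0.0},{"tx":-0.04,"ty":0.073,"tz":0.0,"wx":0.0,"wy":0.0,"wz":0.0,"grip":0.0}]'
python3 -c "
from h import *
s=st();a=snap('wrist','w9.png');st();pickle.dump(s,open('s9.pkl','wb'));cv2.imwrite('pics/w9c.png',cv2.resize(a[60:300,200:460,::-1],None,fx=2.4,fy=2.4,interpolation=cv2.INTER_CUBIC))"
```

```text
clock: 12.62
eef_pos: [0.4979, 0.1998, 0.2389]
orientation: [0.452, 0.544, -0.452, 0.544]
wrist_force: [0.5, 1.1, 0.4]
finger_gap: 0.0458
clock: 12.95
eef_pos: [0.4793, 0.2344, 0.2387]
orientation: [0.452, 0.544, -0.452, 0.544]
wrist_force: [-0.3, -0.4, -0.9]
finger_gap: 0.0435
t 12.95 p [0.4793 0.2344 0.2387] q [ 0.4519  0.5436 -0.452   0.5441] F [-0.3 -0.4 -0.9] gap 0.0435
t 13.0 p [0.4798 0.2335 0.2388] q [ 0.4525  0.5431 -0.4525  0.5437] F [ 0.6 -0.2 -0. ] gap 0.0436
```

View pics/w9c.png

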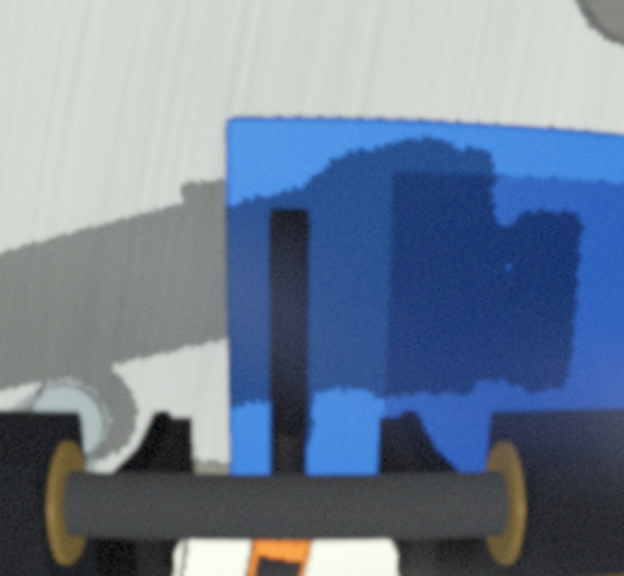

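```bash
python3 - <<'E'
from h import *
s=pickle.load(open('s9.pkl','rb'))
P=lambda x,y,z:watz(s,200+x/2.4,60+y/2.4,z)[:2].round(4)
a,b,c=P(289,210,.145),P(289,440,.145),P(289,210,.149)
print(a,b,c,np.degrees(np.arctan2(*(a-b)[::-1]))); d=(a-b)/np.hypot(*(a-b));print('centre',a-d*.05, 'tool y',R.from_quat(s['orientation']).as_matrix()[:,1].round(3))
E
```

```text
[0.4716 0.2835] [0.4873 0.2003] [0.4716 0.2838] 100.686167070425
centre [0.48087147 0.23436712] tool y [0.983 0.183 0.   ]
```

```bash
python3 -m handwheel '[{"tx":0.003,"ty":0.0,"tz":-0.07,"wx":0.0,"wy":0.0,"wz":0.0,"grip":0.0},{"tx":0.003,"ty":0.0,"tz":-0.13,"wx":0.0,"wy":0.0,"wz":0.0,"grip":0.0},{"tx":0.003,"ty":0.0,"tz":-0.18,"wx":0.0,"wy":0.0,"wz":0.0,"grip":0.0},{"tx":0.003,"ty":0.0,"tz":-0.22,"wx":0.0,"wy":0.0,"wz":0.0,"grip":0.0},{"tx":0.003,"ty":0.0,"tz":-0.231,"wx":0.0,"wy":0.0,"wz":0.0,"grip":0.0}]'
python3 -m handwheel '[{"tx":0.0,"ty":0.0,"tz":0.0,"wx":0.0,"wy":0.0,"wz":0.0,"grip":1.0},{"tx":0.0,"ty":0.0,"tz":0.0,"wx":0.0,"wy":0.0,"wz":0.0,"grip":1.0},{"tx":0.0,"ty":0.0,"tz":0.0,"wx":0.0,"wy":0.0,"wz":0.0,"grip":1.0},{"tx":0.0,"ty":0.0,"tz":0.0,"wx":0.0,"wy":0.0,"wz":0.0,"grip":1.0},{"tx":0.0,"ty":0.0,"tz":0.0,"wx":0.0,"wy":0.0,"wz":0.0,"grip":1.0}]' 50
python3 -m handwheel '[{"tx":0.0,"ty":0.0,"tz":0.0,"wx":0.0,"wy":0.0,"wz":0.0,"grip":1.0},{"tx":0.0,"ty":0.0,"tz":0.0,"wx":0.0,"wy":0.0,"wz":0.0,"grip":1.0},{"tx":0.0,"ty":0.0,"tz":0.0,"wx":0.0,"wy":0.0,"wz":0.0,"grip":1.0}]'
```

```text
clock: 13.42
eef_pos: [0.4796, 0.2319, 0.1202]
orientation: [0.451, 0.543, -0.455, 0.543]
wrist_force: [0.3, -0.3, 0.1]
finger_gap: 0.0435
clock: 13.83
eef_pos: [0.4814, 0.2353, 0.1244]
orientation: [0.453, 0.544, -0.451, 0.544]
wrist_force: [0.2, -0.5, -0.5]
finger_gap: 0.0177
clock: 14.08
eef_pos: [0.4803, 0.2351, 0.1236]
orientation: [0.452, 0.544, -0.452, 0.544]
wrist_force: [-2.4, -0.3, 2.9]
finger_gap: 0.0126
```

```bash
python3 -m handwheel '[{"tx":0.0,"ty":0.0,"tz":0.003,"wx":0.0,"wy":0.0,"wz":0.0,"grip":1.0},{"tx":0.0,"ty":0.0,"tz":0.006,"wx":0.0,"wy":0.0,"wz":0.0,"grip":1.0}]'
python3 -m handwheel '[{"tx":0.0,"ty":0.0,"tz":0.003,"wx":0.0,"wy":0.0,"wz":0.0,"grip":1.0},{"tx":0.0,"ty":0.0,"tz":0.003,"wx":0.0,"wy":0.0,"wz":0.0,"grip":1.0}]'
python3 -m handwheel '[{"tx":0.0,"ty":0.0,"tz":0.003,"wx":0.0,"wy":0.0,"wz":0.0,"grip":1.0},{"tx":0.0,"ty":0.0,"tz":0.003,"wx":0.0,"wy":0.0,"wz":0.0,"grip":1.0}]'
```

```text
clock: 14.25
eef_pos: [0.481, 0.2352, 0.126]
orientation: [0.452, 0.544, -0.452, 0.544]
wrist_force: [1.6, 1.3, -4.4]
finger_gap: 0.0125
clock: 14.42
eef_pos: [0.4811, 0.2352, 0.1267]
orientation: [0.452, 0.543, -0.452, 0.544]
wrist_force: [5.4, 2.2, -10.5]
finger_gap: 0.0128
clock: 14.58
eef_pos: [0.4812, 0.2352, 0.1271]
orientation: [0.452, 0.543, -0.452, 0.545]
wrist_force: [6.7, 3.5, -18.5]
finger_gap: 0.0126
```

```bash
python3 -m handwheel '[{"tx":0.0,"ty":0.0,"tz":0.0,"wx":0.0,"wy":0.0,"wz":0.0,"grip":1.0},{"tx":0.0,"ty":0.0,"tz":0.0,"wx":0.0,"wy":0.0,"wz":0.0,"grip":1.0},{"tx":0.0,"ty":0.0,"tz":0.0,"wx":0.0,"wy":0.0,"wz":0.0,"grip":1.0}]'
python3 -m handwheel '[{"tx":0.0,"ty":0.0,"tz":0.0,"wx":0.0,"wy":0.0,"wz":0.0,"grip":1.0},{"tx":0.0,"ty":0.0,"tz":0.0,"wx":0.0,"wy":0.0,"wz":0.0,"grip":1.0},{"tx":0.0,"ty":0.0,"tz":0.0,"wx":0.0,"wy":0.0,"wz":0.0,"grip":1.0}]'
python3 -m handwheel '[{"tx":0.0,"ty":0.0,"tz":0.0,"wx":0.0,"wy":0.0,"wz":0.0,"grip":1.0},{"tx":0.0,"ty":0.0,"tz":0.0,"wx":0.0,"wy":0.0,"wz":0.0,"grip":1.0}]'
```

```text
clock: 14.83
eef_pos: [0.4812, 0.2352, 0.1271]
orientation: [0.452, 0.543, -0.452, 0.545]
wrist_force: [7.1, 3.3, -18.6]
finger_gap: 0.0129
clock: 15.08
eef_pos: [0.4812, 0.2352, 0.1271]
orientation: [0.452, 0.543, -0.452, 0.545]
wrist_force: [7.1, 3.5, -18.4]
finger_gap: 0.0127
clock: 15.25
eef_pos: [0.4812, 0.2352, 0.1271]
orientation: [0.452, 0.543, -0.452, 0.545]
wrist_force: [7.2, 1.8, -19.0]
finger_gap: 0.0124
```

```bash
python3 -m handwheel '[{"tx":0.0,"ty":0.0,"tz":-0.005,"wx":0.0,"wy":0.0,"wz":0.0,"grip":1.0},{"tx":0.0,"ty":0.0,"tz":-0.01,"wx":0.0,"wy":0.0,"wz":0.0,"grip":1.0},{"tx":0.0,"ty":0.0,"tz":-0.01,"wx":0.0,"wy":0.0,"wz":0.0,"grip":1.0}]'
python3 -m handwheel '[{"tx":0.0,"ty":0.0,"tz":0.0,"wx":0.0,"wy":0.0,"wz":0.0,"grip":0.0},{"tx":0.0,"ty":0.0,"tz":0.0,"wx":0.0,"wy":0.0,"wz":0.0,"grip":0.0},{"tx":0.0,"ty":0.0,"tz":0.0,"wx":0.0,"wy":0.0,"wz":0.0,"grip":0.0},{"tx":0.0,"ty":0.0,"tz":0.0,"wx":0.0,"wy":0.0,"wz":0.0,"grip":0.0},{"tx":0.0,"ty":0.0,"tz":0.0,"wx":0.0,"wy":0.0,"wz":0.0,"grip":0.0}]'
```

```text
clock: 15.5
eef_pos: [0.4805, 0.2351, 0.1242]
orientation: [0.452, 0.544, -0.452, 0.544]
wrist_force: [-0.1, 0.4, 0.9]
finger_gap: 0.0127
clock: 15.92
eef_pos: [0.4808, 0.2349, 0.1245]
orientation: [0.452, 0.544, -0.452, 0.544]
wrist_force: [0.7, 0.7, 1.1]
finger_gap: 0.0372
```

```bash
python3 -m handwheel '[{"tx":0.0,"ty":0.0,"tz":0.08,"wx":0.0,"wy":0.0,"wz":0.0,"grip":0.0},{"tx":0.0,"ty":0.0,"tz":0.16,"wx":0.0,"wy":0.0,"wz":0.0,"grip":0.0},{"tx":0.0,"ty":-0.06,"tz":0.22,"wx":0.0,"wy":0.0,"wz":-0.02,"grip":0.0},{"tx":0.0,"ty":-0.14,"tz":0.23,"wx":0.0,"wy":0.0,"wz":-0.04,"grip":0.0},{"tx":0.0,"ty":-0.22,"tz":0.23,"wx":0.0,"wy":0.0,"wz":-0.06,"grip":0.0}]'
python3 -m handwheel '[{"tx":-0.018,"ty":-0.75,"tz":0.0,"wx":0.0,"wy":0.0,"wz":-0.026,"grip":0.0},{"tx":-0.018,"ty":-0.75,"tz":0.0,"wx":0.0,"wy":0.0,"wz":-0.026,"grip":0.0},{"tx":-0.018,"ty":-0.75,"tz":0.0,"wx":0.0,"wy":0.0,"wz":-0.026,"grip":0.0},{"tx":-0.018,"ty":-0.75,"tz":0.0,"wx":0.0,"wy":0.0,"wz":-0.026,"grip":0.0},{"tx":-0.018,"ty":-0.75,"tz":0.0,"wx":0.0,"wy":0.0,"wz":-0.026,"grip":0.0}]'
```

```text
clock: 16.33
eef_pos: [0.4823, 0.1248, 0.2422]
orientation: [0.503, 0.498, -0.499, 0.5]
wrist_force: [0.7, -1.4, -0.6]
finger_gap: 0.0438
clock: 16.75
eef_pos: [0.4751, -0.0853, 0.2396]
orientation: [0.521, 0.478, -0.521, 0.478]
wrist_force: [0.8, -0.0, -0.7]
finger_gap: 0.0434
```

```bash
python3 -m handwheel '[{"tx":-0.008,"ty":-0.334,"tz":0.0,"wx":0.0,"wy":0.0,"wz":0.0,"grip":0.0},{"tx":-0.008,"ty":-0.334,"tz":0.0,"wx":0.0,"wy":0.0,"wz":0.0,"grip":0.0},{"tx":-0.008,"ty":-0.334,"tz":0.0,"wx":0.0,"wy":0.0,"wz":0.0,"grip":0.0},{"tx":-0.008,"ty":-0.334,"tz":0.0,"wx":0.0,"wy":0.0,"wz":0.0,"grip":0.0},{"tx":-0.008,"ty":-0.334,"tz":0.0,"wx":0.0,"wy":0.0,"wz":0.0,"grip":0.0}]'
python3 -m handwheel '[{"tx":0.0,"ty":0.0,"tz":0.0,"wx":0.0,"wy":0.0,"wz":0.0,"grip":0.0},{"tx":0.0,"ty":0.0,"tz":0.0,"wx":0.0,"wy":0.0,"wz":0.0,"grip":0.0}]'
python3 -c "
from h import *
s=st();a=snap('wrist','w10.png');st();pickle.dump(s,open('s10.pkl','wb'));cv2.imwrite('pics/w10c.png',cv2.resize(a[60:300,200:460,::-1],None,fx=2.4,fy=2.4,interpolation=cv2.INTER_CUBIC))"
```

```text
clock: 17.17
eef_pos: [0.4691, -0.26, 0.2403]
orientation: [-0.523, -0.473, 0.525, -0.477]
wrist_force: [-0.4, -1.3, 0.4]
finger_gap: 0.0437
clock: 17.33
eef_pos: [0.4715, -0.2499, 0.239]
orientation: [0.521, 0.478, -0.521, 0.478]
wrist_force: [1.8, 0.8, 0.3]
finger_gap: 0.0433
t 17.33 p [ 0.4715 -0.2499  0.239 ] q [ 0.5212  0.4782 -0.521   0.4777] F [1.8 0.8 0.3] gap 0.0433
t 17.38 p [ 0.4718 -0.2489  0.239 ] q [ 0.5208  0.4788 -0.5204  0.4781] F [ 0.3 -0.6 -0. ] gap 0.0435
```

View pics/w10c.png

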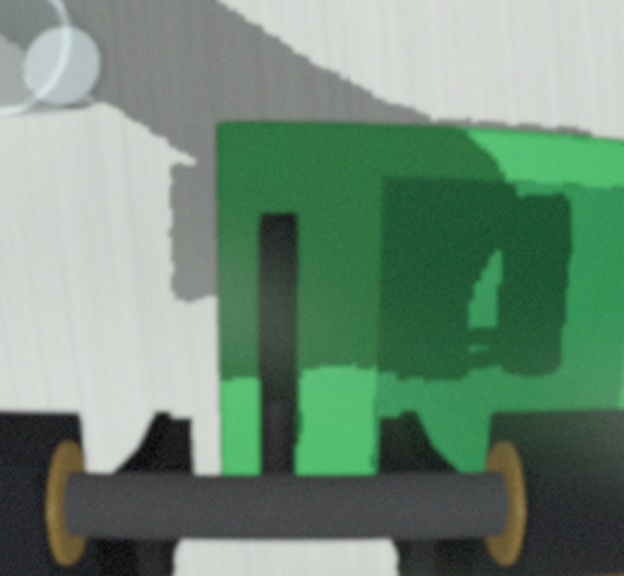

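```bash
python3 - <<'E'
from h import *
s=pickle.load(open('s10.pkl','rb'))
P=lambda x,y,z:watz(s,200+x/2.4,60+y/2.4,z)[:2].round(4)
a,b=P(279,213,.145),P(279,440,.145)
print(a,b,np.degrees(np.arctan2(*(a-b)[::-1]))); d=(a-b)/np.hypot(*(a-b));print('centre',a-d*.05, 'tool y',R.from_quat(s['orientation']).as_matrix()[:,1].round(3))
E
```

```text
[ 0.4736 -0.2011] [ 0.4662 -0.2846] 84.93552133598801
centre [ 0.46918616 -0.2509048 ] tool y [ 0.996 -0.086 -0.   ]
```

```bash
python3 -m handwheel '[{"tx":-0.005,"ty":-0.003,"tz":-0.07,"wx":0.0,"wy":0.0,"wz":0.0,"grip":0.0},{"tx":-0.005,"ty":-0.003,"tz":-0.13,"wx":0.0,"wy":0.0,"wz":0.0,"grip":0.0},{"tx":-0.005,"ty":-0.003,"tz":-0.18,"wx":0.0,"wy":0.0,"wz":0.0,"grip":0.0},{"tx":-0.005,"ty":-0.003,"tz":-0.22,"wx":0.0,"wy":0.0,"wz":0.0,"grip":0.0},{"tx":-0.005,"ty":-0.003,"tz":-0.231,"wx":0.0,"wy":0.0,"wz":0.0,"grip":0.0}]'
python3 -m handwheel '[{"tx":0.0,"ty":0.0,"tz":0.0,"wx":0.0,"wy":0.0,"wz":0.0,"grip":1.0},{"tx":0.0,"ty":0.0,"tz":0.0,"wx":0.0,"wy":0.0,"wz":0.0,"grip":1.0},{"tx":0.0,"ty":0.0,"tz":0.0,"wx":0.0,"wy":0.0,"wz":0.0,"grip":1.0},{"tx":0.0,"ty":0.0,"tz":0.0,"wx":0.0,"wy":0.0,"wz":0.0,"grip":1.0},{"tx":0.0,"ty":0.0,"tz":0.0,"wx":0.0,"wy":0.0,"wz":0.0,"grip":1.0}]' 50
python3 -m handwheel '[{"tx":0.0,"ty":0.0,"tz":0.0,"wx":0.0,"wy":0.0,"wz":0.0,"grip":1.0},{"tx":0.0,"ty":0.0,"tz":0.0,"wx":0.0,"wy":0.0,"wz":0.0,"grip":1.0},{"tx":0.0,"ty":0.0,"tz":0.0,"wx":0.0,"wy":0.0,"wz":0.0,"grip":1.0}]'
```

```text
clock: 17.8
eef_pos: [0.4679, -0.2483, 0.1207]
orientation: [-0.519, -0.481, 0.521, -0.477]
wrist_force: [-1.2, 0.0, 0.1]
finger_gap: 0.0435
clock: 18.22
eef_pos: [0.4699, -0.252, 0.1249]
orientation: [0.521, 0.477, -0.52, 0.479]
wrist_force: [-0.5, -0.2, 0.3]
finger_gap: 0.018
clock: 18.47
eef_pos: [0.4682, -0.2518, 0.1239]
orientation: [-0.521, -0.478, 0.521, -0.477]
wrist_force: [-4.7, 0.2, 4.0]
finger_gap: 0.0128
```

```bash
python3 -m handwheel '[{"tx":0.0,"ty":0.0,"tz":0.003,"wx":0.0,"wy":0.0,"wz":0.0,"grip":1.0},{"tx":0.0,"ty":0.0,"tz":0.006,"wx":0.0,"wy":0.0,"wz":0.0,"grip":1.0}]'
python3 -m handwheel '[{"tx":0.0,"ty":0.0,"tz":0.003,"wx":0.0,"wy":0.0,"wz":0.0,"grip":1.0},{"tx":0.0,"ty":0.0,"tz":0.003,"wx":0.0,"wy":0.0,"wz":0.0,"grip":1.0}]'
python3 -m handwheel '[{"tx":0.0,"ty":0.0,"tz":0.002,"wx":0.0,"wy":0.0,"wz":0.0,"grip":1.0},{"tx":0.0,"ty":0.0,"tz":0.002,"wx":0.0,"wy":0.0,"wz":0.0,"grip":1.0}]'
```

```text
clock: 18.63
eef_pos: [0.4689, -0.2519, 0.1264]
orientation: [-0.521, -0.478, 0.521, -0.478]
wrist_force: [0.5, -1.4, -2.8]
finger_gap: 0.0125
clock: 18.8
eef_pos: [0.4694, -0.2519, 0.1282]
orientation: [-0.521, -0.478, 0.521, -0.478]
wrist_force: [0.1, -0.7, -2.8]
finger_gap: 0.0129
clock: 18.97
eef_pos: [0.4697, -0.2519, 0.1292]
orientation: [0.521, 0.478, -0.521, 0.479]
wrist_force: [1.8, -1.6, -3.3]
finger_gap: 0.0128
```

```bash
python3 -m handwheel '[{"tx":0.0,"ty":0.0,"tz":0.005,"wx":0.0,"wy":0.0,"wz":0.0,"grip":1.0},{"tx":0.0,"ty":0.0,"tz":0.01,"wx":0.0,"wy":0.0,"wz":0.0,"grip":1.0},{"tx":0.0,"ty":0.0,"tz":0.01,"wx":0.0,"wy":0.0,"wz":0.0,"grip":1.0}]'
```

```text
clock: 19.22
eef_pos: [0.4715, -0.2522, 0.1351]
orientation: [0.522, 0.477, -0.52, 0.48]
wrist_force: [4.4, -1.8, -5.7]
finger_gap: 0.0127
```

```bash
python3 -m handwheel '[{"tx":-0.001,"ty":0.0,"tz":-0.011,"wx":0.0,"wy":0.0,"wz":0.0,"grip":1.0},{"tx":-0.003,"ty":0.0,"tz":-0.022,"wx":0.0,"wy":0.0,"wz":0.0,"grip":1.0},{"tx":-0.005,"ty":0.0,"tz":-0.032,"wx":0.0,"wy":0.0,"wz":0.0,"grip":1.0},{"tx":-0.006,"ty":0.0,"tz":-0.036,"wx":0.0,"wy":0.0,"wz":0.0,"grip":1.0}]'
python3 -m handwheel '[{"tx":-0.001,"ty":0.0,"tz":-0.004,"wx":0.0,"wy":0.0,"wz":0.0,"grip":1.0},{"tx":-0.001,"ty":0.0,"tz":-0.006,"wx":0.0,"wy":0.0,"wz":0.0,"grip":1.0}]'
```

```text
clock: 19.55
eef_pos: [0.4666, -0.2517, 0.1171]
orientation: [0.522, 0.478, -0.52, 0.478]
wrist_force: [-2.5, 3.3, 14.1]
finger_gap: 0.0129
clock: 19.72
eef_pos: [0.4662, -0.2517, 0.1147]
orientation: [0.522, 0.478, -0.52, 0.478]
wrist_force: [-4.3, 3.5, 15.7]
finger_gap: 0.0125
```

```bash
python3 -m handwheel '[{"tx":0.0,"ty":0.0,"tz":-0.004,"wx":0.0,"wy":0.0,"wz":0.0,"grip":1.0},{"tx":0.0,"ty":0.0,"tz":-0.004,"wx":0.0,"wy":0.0,"wz":0.0,"grip":1.0}]'
python3 -m handwheel '[{"tx":0.0,"ty":0.0,"tz":-0.003,"wx":0.0,"wy":0.0,"wz":0.0,"grip":1.0},{"tx":0.0,"ty":0.0,"tz":-0.003,"wx":0.0,"wy":0.0,"wz":0.0,"grip":1.0}]'
```

```text
clock: 19.88
eef_pos: [0.4661, -0.2516, 0.114]
orientation: [0.522, 0.478, -0.52, 0.477]
wrist_force: [-6.4, 6.8, 25.7]
finger_gap: 0.0126
clock: 20.05
eef_pos: [0.4661, -0.2516, 0.1138]
orientation: [0.523, 0.479, -0.519, 0.477]
wrist_force: [-9.8, 8.1, 37.0]
finger_gap: 0.0126
```

```bash
python3 -m handwheel '[{"tx":0.002,"ty":0.0,"tz":0.01,"wx":0.0,"wy":0.0,"wz":0.0,"grip":1.0},{"tx":0.004,"ty":0.0,"tz":0.02,"wx":0.0,"wy":0.0,"wz":0.0,"grip":1.0},{"tx":0.006,"ty":0.0,"tz":0.028,"wx":0.0,"wy":0.0,"wz":0.0,"grip":1.0},{"tx":0.006,"ty":0.0,"tz":0.028,"wx":0.0,"wy":0.0,"wz":0.0,"grip":1.0}]'
python3 -m handwheel '[{"tx":0.0,"ty":0.0,"tz":0.003,"wx":0.0,"wy":0.0,"wz":0.0,"grip":1.0},{"tx":0.0,"ty":0.0,"tz":0.006,"wx":0.0,"wy":0.0,"wz":0.0,"grip":1.0}]'
python3 -m handwheel '[{"tx":0.0,"ty":0.0,"tz":0.003,"wx":0.0,"wy":0.0,"wz":0.0,"grip":1.0},{"tx":0.0,"ty":0.0,"tz":0.003,"wx":0.0,"wy":0.0,"wz":0.0,"grip":1.0}]'
```

```text
clock: 20.38
eef_pos: [0.4683, -0.2518, 0.1239]
orientation: [-0.521, -0.478, 0.521, -0.478]
wrist_force: [-0.6, 0.0, 0.4]
finger_gap: 0.0125
clock: 20.55
eef_pos: [0.4688, -0.2519, 0.126]
orientation: [-0.521, -0.478, 0.521, -0.478]
wrist_force: [3.4, -1.9, -6.2]
finger_gap: 0.0125
clock: 20.72
eef_pos: [0.469, -0.2519, 0.127]
orientation: [-0.521, -0.478, 0.521, -0.479]
wrist_force: [5.9, -3.5, -12.4]
finger_gap: 0.0123
```

Now it holds; a slight further pull to ~16 N and hold.

```bash
python3 -m handwheel '[{"tx":0.0,"ty":0.0,"tz":0.002,"wx":0.0,"wy":0.0,"wz":0.0,"grip":1.0},{"tx":0.0,"ty":0.0,"tz":0.002,"wx":0.0,"wy":0.0,"wz":0.0,"grip":1.0},{"tx":0.0,"ty":0.0,"tz":0.002,"wx":0.0,"wy":0.0,"wz":0.0,"grip":1.0}]'
python3 -m handwheel '[{"tx":0.0,"ty":0.0,"tz":0.0,"wx":0.0,"wy":0.0,"wz":0.0,"grip":1.0},{"tx":0.0,"ty":0.0,"tz":0.0,"wx":0.0,"wy":0.0,"wz":0.0,"grip":1.0},{"tx":0.0,"ty":0.0,"tz":0.0,"wx":0.0,"wy":0.0,"wz":0.0,"grip":1.0},{"tx":0.0,"ty":0.0,"tz":0.0,"wx":0.0,"wy":0.0,"wz":0.0,"grip":1.0}]'
python3 -m handwheel '[{"tx":0.0,"ty":0.0,"tz":0.0,"wx":0.0,"wy":0.0,"wz":0.0,"grip":1.0},{"tx":0.0,"ty":0.0,"tz":0.0,"wx":0.0,"wy":0.0,"wz":0.0,"grip":1.0},{"tx":0.0,"ty":0.0,"tz":0.0,"wx":0.0,"wy":0.0,"wz":0.0,"grip":1.0},{"tx":0.0,"ty":0.0,"tz":0.0,"wx":0.0,"wy":0.0,"wz":0.0,"grip":1.0}]'
```

```text
clock: 20.97
eef_pos: [0.4691, -0.2519, 0.1275]
orientation: [-0.521, -0.477, 0.521, -0.479]
wrist_force: [6.9, -4.4, -16.4]
finger_gap: 0.0126
clock: 21.3
eef_pos: [0.4691, -0.2519, 0.1274]
orientation: [-0.52, -0.478, 0.521, -0.479]
wrist_force: [6.5, -4.1, -16.2]
finger_gap: 0.0125
clock: 21.63
eef_pos: [0.4691, -0.2519, 0.1274]
orientation: [-0.521, -0.478, 0.521, -0.479]
wrist_force: [5.8, -3.7, -17.4]
finger_gap: 0.0126
```

```bash
python3 -m handwheel '[{"tx":0.0,"ty":0.0,"tz":-0.005,"wx":0.0,"wy":0.0,"wz":0.0,"grip":1.0},{"tx":0.0,"ty":0.0,"tz":-0.01,"wx":0.0,"wy":0.0,"wz":0.0,"grip":1.0},{"tx":0.0,"ty":0.0,"tz":-0.01,"wx":0.0,"wy":0.0,"wz":0.0,"grip":1.0}]'
python3 -m handwheel '[{"tx":0.0,"ty":0.0,"tz":0.0,"wx":0.0,"wy":0.0,"wz":0.0,"grip":0.0},{"tx":0.0,"ty":0.0,"tz":0.0,"wx":0.0,"wy":0.0,"wz":0.0,"grip":0.0},{"tx":0.0,"ty":0.0,"tz":0.0,"wx":0.0,"wy":0.0,"wz":0.0,"grip":0.0},{"tx":0.0,"ty":0.0,"tz":0.0,"wx":0.0,"wy":0.0,"wz":0.0,"grip":0.0},{"tx":0.0,"ty":0.0,"tz":0.0,"wx":0.0,"wy":0.0,"wz":0.0,"grip":0.0}]'
python3 -m handwheel '[{"tx":0.0,"ty":0.0,"tz":0.08,"wx":0.0,"wy":0.0,"wz":0.0,"grip":0.0},{"tx":0.0,"ty":0.0,"tz":0.16,"wx":0.0,"wy":0.0,"wz":0.0,"grip":0.0},{"tx":0.0,"ty":0.0,"tz":0.24,"wx":0.0,"wy":0.0,"wz":0.0,"grip":0.0},{"tx":0.0,"ty":0.0,"tz":0.32,"wx":0.0,"wy":0.0,"wz":0.0,"grip":0.0},{"tx":0.0,"ty":0.0,"tz":0.36,"wx":0.0,"wy":0.0,"wz":0.0,"grip":0.0}]'
python3 -m handwheel '[{"tx":0.0,"ty":0.0,"tz":0.0,"wx":0.0,"wy":0.0,"wz":0.0,"grip":0.0},{"tx":0.0,"ty":0.0,"tz":0.0,"wx":0.0,"wy":0.0,"wz":0.0,"grip":0.0},{"tx":0.0,"ty":0.0,"tz":0.0,"wx":0.0,"wy":0.0,"wz":0.0,"grip":0.0}]'
python3 -c "
from h import *
s=st();a=snap('side','d11.png');b=snap('scene','s11.png');snap('wrist','w11.png');st()
cv2.imwrite('pics/d11c.png',cv2.resize(a[100:400,200:470,::-1],None,fx=2,fy=2));cv2.imwrite('pics/s11c.png',cv2.resize(b[130:330,190:460,::-1],None,fx=2.9,fy=2.9))"
```

```text
clock: 21.88
eef_pos: [0.4683, -0.2518, 0.1241]
orientation: [-0.521, -0.478, 0.521, -0.478]
wrist_force: [0.1, 0.2, 2.5]
finger_gap: 0.0126
clock: 22.3
eef_pos: [0.4687, -0.2516, 0.1243]
orientation: [0.521, 0.478, -0.521, 0.478]
wrist_force: [-0.6, -0.4, -0.2]
finger_gap: 0.0375
clock: 22.72
eef_pos: [0.4699, -0.2531, 0.3091]
orientation: [0.522, 0.476, -0.52, 0.48]
wrist_force: [0.4, -0.8, 0.2]
finger_gap: 0.0437
clock: 22.97
eef_pos: [0.468, -0.2512, 0.3032]
orientation: [-0.521, -0.479, 0.521, -0.477]
wrist_force: [-0.3, 0.6, -1.1]
finger_gap: 0.0434
t 22.97 p [ 0.468  -0.2512  0.3032] q [-0.5208 -0.4788  0.5211 -0.4775] F [-0.3  0.6 -1.1] gap 0.0434
t 23.12 p [ 0.4679 -0.2513  0.3027] q [-0.5205 -0.4789  0.5216 -0.4771] F [-0.1  1.   0.1] gap 0.0436
```

View pics/d11c.png

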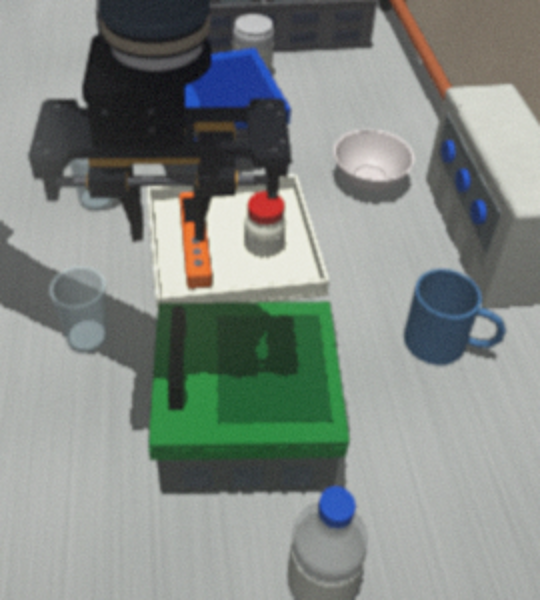

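View pics/s11c.png

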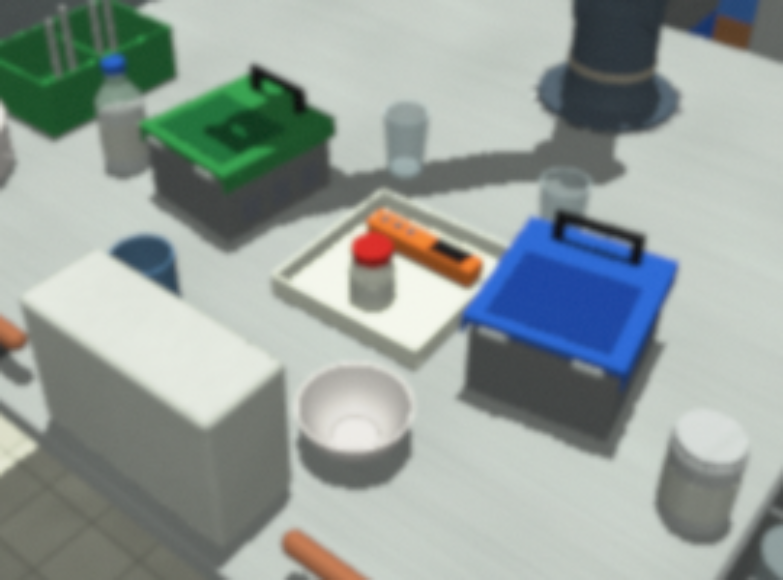

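The scene view shows both lids shut, with the meter (crop pixel 425,245) and the jar (372,272) in the tray. The other things are where they were.

```bash
python3 -c "
from h import *
print(env.close_job());st()"
```

```text
the job is handed in; nothing more can be done
None
the job is handed in; nothing more can be done
```

The job is done and was handed in at about 23 s of the 72 s allowed.

- **Clearing the lids:** The meter lies flat, screen up, in the tray, and the jar stands upright beside it. On my first try at the meter I lifted before the slow fingers had closed. It stayed on the lid, and the second grasp took.
- **Blue lid:** It was already caught. It held a pull of 18–19 N for about 0.7 s without moving, so no press was needed.
- **Green lid:** It gave on the first pull, rising 11 mm at under 6 N. I pressed it to its stop, about 10 mm down. The push peaked at about 37 N through the fingers, well above the 8–13 N needed. It then held a pull of 16–17 N for over 0.6 s without moving.

**Last checks:** The final pictures showed both lids shut, both objects in the tray and the bystanders where they had been. In the side view the arm hid part of the blue case and one tumbler, but the scene view showed both in place. The robot was clear of everything, with the gripper about 15 cm above the green handle, and no check failed or disagreed.

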